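# Load branch slices on edge into the edge-drilling jig

### The arm

A 7-joint arm with a two-finger parallel gripper is mounted at the origin on the work surface. World frame = base frame: x ahead of the robot, y to its left, z up, the work surface at z = 0. Lengths are in m, angles in rad, forces in N, time in s.
With the tool pointing down it reaches from about 0.425 to 0.925 m from the base axis. Payload 6.8 kg.
Tool frame: the origin (TCP) lies midway between the tips of the shut fingers; the grasp point (between the pads) lies 19 mm behind it; x points along the fingers, y is the direction in which the jaws open and shut, and the axes are right-handed (so a half turn about x gives the same grasp; the last joint's range is limited). The gripper opens to 85 mm and grips with 20 to 120 N. Pads are 22 mm wide; open, the fingers measure 114 mm over their backs; the gripper's body (76 mm by 85 mm) begins 54 mm behind the grasp point. The pads swing forward as they close: fully open they stand 13 mm farther back than shut.
Start: joints at [-1.412, 0.477, 0.022, 1.555, -0.011, 1.109, -0.083], TCP at [0.178, 0.651, 0.231] pointing down, gripper open.
Joint ranges: [-2.96, 2.96], [-0.34, 2.1], [-1.41, 1.46], [0.24, 2.44], [-1.37, 4.51], [0.17, 1.92], [-2.96, 2.96]. Speed limits (rad/s): [2.39, 2.39, 3.14, 3.14, 3.14, 3.14, 3.14].

### API

Orientations are given as a rotation vector (axis times angle).
In Python, from bench import r, viewer, nets gives the robot as it stands.
- The arm moves only by the shell command python3 -m pendant 'ROWS' [FORCE]. ROWS is JSON, one flat list of numbers, 5 for each row, row after row: the finger opening in mm, from 0 to 85.4, then the shift along the tool's x, y, z in mm, then the turn about the tool's x in rad. A call has 1 to 20 rows; each row shifts and turns the commanded pose from where the row before left it, along the tool's axes as they then stand; what a row does not reach is not made up. A row lasts 1/8 s, in which the tool goes at most 62.5 mm and 10.7 degrees, less where a joint would pass 70% of its speed; a pose out of reach is approached as far as the arm can. A call with a gripper value outside its range is refused whole. The fingers move at their own pace and stop on an object; FORCE is the grip in N (left out, the last holds). Time passes only in rows, so rows that do not move let the fingers close. It gives the time, the measured TCP pose, the force and the opening at its end, in the units of the state.
- r.get_obs(): the state, without advancing time (a new reading comes with each control period).
- viewer.grab_frame(name): name is "side" or "top"; returns (picture, depth): 480x640x3 uint8, red, green, blue; 480x640 float32, m along the optical axis (not along the pixel's ray), 0 where there is no reading.
- viewer.calibration(name): a dict with "mtx" (3x3 intrinsics, pixels), "world_to_cam" (4x4, takes a point from world to camera coordinates). Camera axes: x right, y up, looking along -z (the intrinsics and any distortion apply to the point x, -y, -z); pixel columns grow to the right and rows downward; lengths in m; the calibration is good to about 2 mm. A picture is of the moment at which its call begins. calibration takes no time and is no camera call.
- r.hand_in(): hands the job in, once; it reports no verdict.
Trained networks look in the newest picture that a camera, given by its name, has taken for a name from the list of things; names that differ only in an ending like _2 or _b are one class to them, and where a whole thing is asked for, a point or a joint stands for the part that bears it (a point fixed in the world has none). Each returns a list of dicts, best first, with "score" (0 to 1); they miss things now and then, are a little off and sometimes report something else, mostly with a low value. They report only what shows in the picture. A call takes as long as a camera call. They do not tell look-alikes from the thing itself.
- nets.look_for(name, camera): "location" ([x, y, z] in m, in world coordinates, good to about 4 mm: the middle of the surface that is visible of it).
- nets.silhouettes(name, camera): "mask" (480x640 bool, what is visible of it).
The state is a dict: "clock": time; "joints": joint angles; "qvel": joint speeds; "tau": joint torques, N m; "tcp_pos": TCP position; "orientation": TCP orientation; "contact_force": force on the tool from outside, world axes, zero at the start; "moment": the same for the moment, N m; "grip_width": finger opening in m.
Only numpy, scipy, OpenCV 4.12 (cv2) and the standard library are available. Lean on these libraries where they do the work, as an engineer would, in place of code of your own. Each camera call takes 0.05 s, during which the arm holds its last target. There are 200 camera calls.

### The job

Get the jig ready for drilling hanger holes into the rims of the branch slices. First flip the red stop fully down across its groove; then stand every slice that lies on the table on edge in the groove, down on the groove's floor, and slide them up into one tight row, rim to rim, with the first one against the stop. Leave the other things on the table where they are.

Things in the scene. Friction and masses are not known exactly. Their poses are not given: they have to be found in the camera images.
- jig: Plywood edge-drilling jig, fixed. Origin: centre of underside; y runs along the groove to the stop, x away from the robot, z up. In mm in its frame: base x -45..55, y -185..185, z 0..18. Groove x -6.25..6.25, floor z 18, open above and at the stop's end; end block y -185..-175, top z 44. Near cheek x -24..-6, y -175..165, top z 42. Far cheek x 6..34, same y, edge at z 36, then the lead-in slope. Waxed wood.
- groove (a point): On the groove's floor, midway between the cheeks, straight under the face of the lowered stop (jig x 0, y 150, z 18 mm); axes as the jig's. A slice on the floor has its centre at z +25; the row extends to -y, and red lines on the near cheek mark the places of the centres 25, 75, 125, 175, 225 mm from the stop. Standing slices lean up to 8 degrees and show 26 mm above the near cheek.
- lead_in (a point): Groove-side (lower) edge of the lead-in slope, at jig x 6.25, y -20, z 36 mm; jig axes. From here the slope, 26 mm long, rises at 45 degrees away from the groove to jig x 24.6, z 54.4, over jig y -175..135; nothing stands behind or above its upper edge (slope board 8 mm thick).
- lead_top (a point): Upper edge of the lead-in slope, jig x 24.6, y -20, z 54.4 mm. A slice laid flat on the slope with its lower rim 7 mm into the groove's mouth rests there, leaning, its upper rim 16 mm past this edge (jig x 36, z 66); that rim pushed to -x, towards the robot, tips it upright and it drops to the groove's floor.
- stop (a joint): Angle of the flip stop, rad: 0 = fully down across the groove (a hard limit), grows as it is lifted over towards the robot's side, 1.57 = upright, up to 1.95. Stiff hinge (0.035 N m, under 1 N at the tip): it stays where it is left.
- stop_hinge (a point): Axis of the stop's hinge, along the jig's y, over the near cheek; jig axes. Lies at x -24, y 157, z 49 mm in the jig's frame. The stop is a red arm 14 mm wide (along y), 12 mm thick, centred on the axis and reaching 54 mm from it; an aluminium tongue 24 mm from the axis hangs 22 mm below the arm's centre line when down. Its side at jig y 150 is the stop face.
- stop_tip (a point): Point on the stop arm's upper side (when down), 50 mm from the hinge axis and 6 mm over the arm's centre line.
- slice1: A round of birch branch with dark brown bark on its rim and pale ringed faces, 50 mm across and 10 mm thick, 16 g, lying flat on the table at the start. Sanded, slides easily on wood. Origin at the centre of the disc (5 mm above the table while it lies flat); z is the axis of the disc, square to its two faces. May be absent.
- slice2: A round of birch branch with dark brown bark on its rim and pale ringed faces, 50 mm across and 10 mm thick, 16 g, lying flat on the table at the start. Sanded, slides easily on wood. Origin at the centre of the disc (5 mm above the table while it lies flat); z is the axis of the disc, square to its two faces. May be absent.
- slice3: A round of birch branch with dark brown bark on its rim and pale ringed faces, 50 mm across and 10 mm thick, 16 g, lying flat on the table at the start. Sanded, slides easily on wood. Origin at the centre of the disc (5 mm above the table while it lies flat); z is the axis of the disc, square to its two faces. May be absent.
- slice4: A round of birch branch with dark brown bark on its rim and pale ringed faces, 50 mm across and 10 mm thick, 16 g, lying flat on the table at the start. Sanded, slides easily on wood. Origin at the centre of the disc (5 mm above the table while it lies flat); z is the axis of the disc, square to its two faces. May be absent.
- slice5: A round of birch branch with dark brown bark on its rim and pale ringed faces, 50 mm across and 10 mm thick, 16 g, lying flat on the table at the start. Sanded, slides easily on wood. Origin at the centre of the disc (5 mm above the table while it lies flat); z is the axis of the disc, square to its two faces. May be absent.
- water: Bystander: upright water bottle, 64 mm across, 205 mm tall, blue cap. Origin at the centre of its underside.
- clamp: Bystander: blue C-clamp lying flat, about 100 by 130 mm, 12 mm high. Origin near its middle, at its underside.
- branch: Bystander: piece of branch lying flat, 110 mm long (along x), 32 mm thick. Origin at the middle of its underside.
There are look-alikes about, which are no part of the job. What is shaped like the slice1 but green or purple is not meant.

How it is judged:
By the outcome, as a careful person would: the job done as asked, in the order asked, and still so for the second after the job is handed in, with the robot touching nothing.
Of slice1, slice2, slice3, slice4, slice5 only 3 to 5 are there at a start; the rules pass over those that are not, and their reading is None.
At some moment in a run one of slice1, slice2, slice3, slice4, slice5 may be knocked a few centimetres aside while the robot is not near it.
Once in a run the grip may slacken for a moment while it holds something.
It also fails if it takes over 210 s, if anything falls off the work surface, if the arm or the gripper's body presses on something with over 40 N, if the wrist force passes 120 N, or if a joint passes its speed limit or range.

## Working session

There is one attempt and no reset: what is moved stays moved. The work goes in short steps, Python scripts to look and compute and a shell command to move; the robot and the scene stay as the last step left them, time stands still between calls to the robot, and variables do not carry over. Pictures are saved under pics/ and viewed, about 12 in all and at most 16, crops included, and the job is handed in when it is done.

```bash
mkdir -p pics; ls
cat > h.py <<'E'
import numpy as np, cv2
from scipy.spatial.transform import Rotation as R
from bench import r, viewer, nets
def state():
    o=r.get_obs(); M=R.from_rotvec(o['orientation']).as_matrix()
    print('t',round(o['clock'],2),'tcp',np.round(np.array(o['tcp_pos'])*1000,1),'F',np.round(o['contact_force'],1),'w',round(o['grip_width']*1000,1))
    return np.array(o['tcp_pos']),M
def deproj(name,u,v,d):
    c=viewer.calibration(name);K=np.array(c['mtx']);W=np.linalg.inv(np.array(c['world_to_cam']))
    u=np.asarray(u,float);v=np.asarray(v,float);d=np.asarray(d,float)
    p=np.stack([(u-K[0,2])/K[0,0]*d,-(v-K[1,2])/K[1,1]*d,-d,np.ones_like(d)],-1)
    return (p@W.T)[...,:3]
def proj(name,P):
    c=viewer.calibration(name);K=np.array(c['mtx']);P=np.atleast_2d(P)
    q=np.c_[P,np.ones(len(P))]@np.array(c['world_to_cam']).T
    return np.c_[K[0,0]*q[:,0]/-q[:,2]+K[0,2],K[1,1]*-q[:,1]/-q[:,2]+K[1,2]]
def save(fn,img): cv2.imwrite('pics/'+fn,img[...,::-1])
E
cat > a.py <<'E'
from h import *
p,M=state();print(M.round(3))
for n in('top','side'):
    im,d=viewer.grab_frame(n);save(n+'0.png',im);np.save(n+'d.npy',d);c=viewer.calibration(n)
    print(n,c.keys(),np.round(np.linalg.inv(c['world_to_cam']),3).tolist(),np.round(c['mtx'],1).tolist())
    for k in('slice1','jig','stop_tip','water','clamp','branch'):
        print(k,[(round(x['score'],2),np.round(np.array(x['location'])*1000).tolist(),proj(n,x['location'])[0].round().tolist()) for x in nets.look_for(k,n)])
E
python3 a.py
```

```text
pics
t 0.0 tcp [177.8 650.5 230.3] F [0.1 0.5 0.2] w 85.3
[[-0.     0.264  0.965]
 [-0.002  0.965 -0.264]
 [-1.    -0.002  0.   ]]
top dict_keys(['mtx', 'world_to_cam']) [[0.004, 0.997, -0.079, 0.436], [-1.0, 0.006, 0.017, 0.003], [0.017, 0.079, 0.997, 1.246], [0.0, 0.0, 0.0, 1.0]] [[568.4, 0.0, 322.7], [0.0, 568.4, 236.9], [0.0, 0.0, 1.0]]
slice1 [(0.95, [453.0, -236.0, 10.0], [423.0, 274.0]), (0.94, [423.0, -330.0, 8.0], [466.0, 288.0]), (0.93, [434.0, 130.0, 13.0], [254.0, 282.0]), (0.82, [346.0, -278.0, 10.0], [443.0, 324.0]), (0.68, [456.0, 233.0, 11.0], [207.0, 272.0]), (0.57, [421.0, -124.0, 16.0], [372.0, 289.0])]
jig [(0.97, [585.0, -40.0, 25.0], [333.0, 213.0])]
stop_tip [(0.71, [584.0, -39.0, 25.0], [333.0, 213.0]), (0.65, [575.0, 120.0, 78.0], [257.0, 214.0]), (0.43, [454.0, -236.0, 12.0], [423.0, 274.0])]
water [(0.6, [658.0, 374.0, 131.0], [125.0, 168.0])]
clamp [(0.92, [591.0, -443.0, 12.0], [516.0, 212.0]), (0.71, [454.0, -237.0, 14.0], [424.0, 274.0])]
branch [(0.67, [400.0, 408.0, 27.0], [122.0, 298.0]), (0.39, [423.0, -121.0, 15.0], [370.0, 288.0])]
side dict_keys(
[... 190 characters left out ...]
.0, 1.0]]
slice1 [(0.88, [419.0, -338.0, 10.0], [397.0, 352.0]), (0.8, [412.0, -127.0, 16.0], [331.0, 305.0]), (0.77, [342.0, -283.0, 10.0], [354.0, 356.0]), (0.72, [445.0, -246.0, 12.0], [376.0, 325.0]), (0.55, [452.0, 225.0, 10.0], [260.0, 242.0]), (0.49, [425.0, 123.0, 6.0], [273.0, 262.0])]
jig [(0.82, [564.0, -72.0, 37.0], [361.0, 263.0]), (0.71, [451.0, 225.0, 12.0], [259.0, 241.0])]
stop_tip [(0.71, [569.0, 112.0, 76.0], [317.0, 222.0]), (0.16, [584.0, -448.0, 12.0], [487.0, 343.0])]
water [(0.78, [649.0, 367.0, 97.0], [283.0, 176.0]), (0.3, [428.0, 121.0, 6.0], [275.0, 262.0])]
clamp [(0.83, [584.0, -445.0, 13.0], [486.0, 341.0])]
branch [(0.73, [390.0, 404.0, 22.0], [207.0, 222.0])]
```

View pics/top0.png

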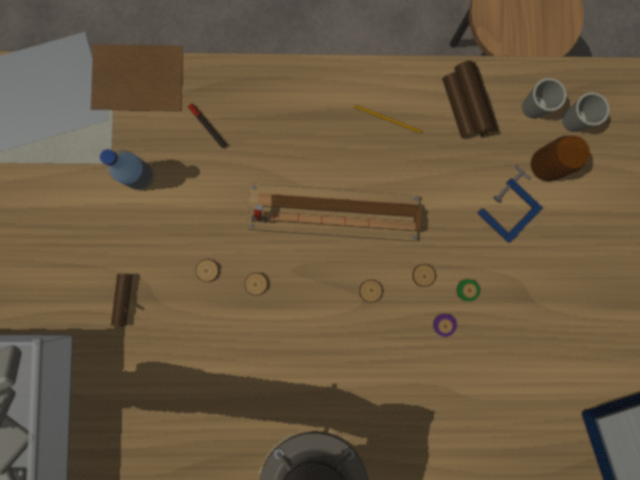

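View pics/side0.png

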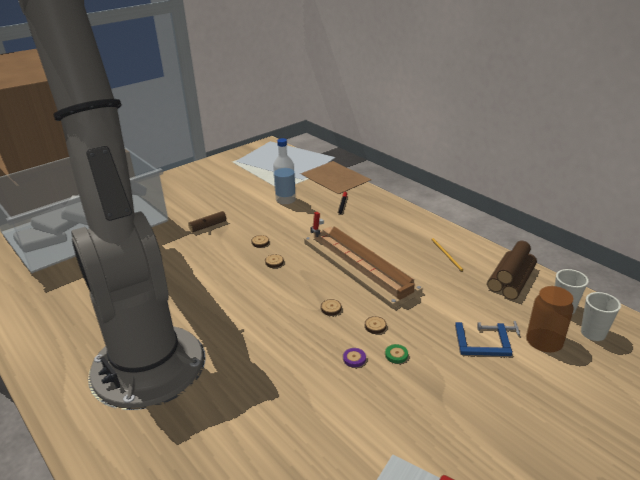

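The pictures show four birch slices, in top view at (207,271), (256,284), (371,290) and (424,275). The green (468,290) and purple (445,324) rings are look-alikes. The jig is at (333,213), with its red stop raised at (258,213). Next I'll measure the jig and slices from depth.

```bash
cat >> h.py <<'E'
def slices(n):
    im,d=viewer.grab_frame(n);out=[]
    for x in nets.silhouettes('slice1',n):
        m=x['mask']&(d>0)
        if m.sum()<30: continue
        v,u=np.nonzero(m);P=deproj(n,u,v,d[v,u]);hsv=cv2.cvtColor(im,cv2.COLOR_RGB2HSV)[v,u]
        z=np.median(P[:,2]);Q=P[abs(P[:,2]-z)<.006]
        # centre of the top face: bounding mid of in-plane points
        c=(np.percentile(Q[:,:2],2,axis=0)+np.percentile(Q[:,:2],98,axis=0))/2
        col=np.mean(((hsv[:,0]>35)&(hsv[:,0]<165)&(hsv[:,1]>70)))
        out.append((round(x['score'],2),(c*1000).round(1).tolist(),round(z*1000,1),m.sum(),'LOOKALIKE' if col>.2 else ''))
    return im,d,out
E
cat > b.py <<'E'
from h import *
for n in('top','side'):
    im,d,o=slices(n)
    print(n);[print(' ',x) for x in o]
    v,u=np.nonzero(d>0);P=deproj(n,u,v,d[v,u])
    print(' table z',np.median(P[(P[:,0]>.3)&(P[:,0]<.5)&(abs(P[:,1])<.4)][:,2])*1000)
    s=(P[:,0]>.5)&(P[:,0]<.68)&(P[:,1]>-.27)&(P[:,1]<.17)
    for lo,hi in((.012,.024),(.036,.046)):
        Q=P[s&(P[:,2]>lo)&(P[:,2]<hi)]
        rc=cv2.minAreaRect((Q[:,:2]*1000).astype(np.float32));print(' band',lo,len(Q),np.median(Q[:,2])*1000,rc, np.round(cv2.boxPoints(rc)).tolist())
    c=im[v,u].astype(int);red=s&(c[:,0]>90)&(c[:,0]>2.2*c[:,1])&(c[:,0]>2.2*c[:,2])&(P[:,1]>.08)
    Q=P[red]*1000;print(' red',len(Q),Q.min(0).round(),Q.max(0).round(),Q.mean(0).round())
    if n=='top': save('jig.png',cv2.resize(im[170:250,235:435],None,fx=4,fy=4,interpolation=cv2.INTER_CUBIC))
E
python3 b.py
```

```text
top
  (0.94, [418.5, -120.7], np.float64(10.1), np.int64(381), '')
  (0.81, [345.9, -281.6], np.float64(10.2), np.int64(433), 'LOOKALIKE')
  (0.78, [460.3, 233.3], np.float64(9.5), np.int64(439), '')
  (0.72, [419.5, -333.8], np.float64(9.7), np.int64(410), 'LOOKALIKE')
  (0.7, [432.4, 126.6], np.float64(9.7), np.int64(430), '')
 table z -0.2684575153661939
 band 0.012 3881 17.57563842082699 ((588.1293334960938, -40.07304382324219), (369.8174743652344, 100.76402282714844), 86.29120635986328) [[526.0, -221.0], [626.0, -228.0], [650.0, 141.0], [550.0, 148.0]]
 band 0.036 2212 41.2005207332381 ((584.59423828125, -46.722198486328125), (356.5691223144531, 64.04395294189453), 86.3588638305664) [[541.0, -223.0], [605.0, -227.0], [628.0, 129.0], [564.0, 133.0]]
 red 19 [571. 113.  98.] [578. 121. 107.] [575. 117. 102.]
side
  (0.88, [447.1, -238.4], np.float64(9.6), np.int64(279), '')
  (0.79, [340.7, -283.8], np.float64(9.7), np.int64(342), 'LOOKALIKE')
  (0.72, [416.9, -335.9], np.float64(9.4), np.int64(381), 'LOOKALIKE')
  (0.66, [429.0, 126.4], np.float64(9.3), np.int64(219), '')
  (0.48, [457.6, 231.9], np.float64(9.2), np.int64(217), '')
 table z 0.19497406710844434
 band 0.012 1150 17.57987067814004 ((583.0458374023438, -42.88690185546875), (373.09375, 104.25019073486328), 86.91095733642578) [[521.0, -226.0], [625.0, -232.0], [645.0, 141.0], [541.0, 146.0]]
 band 0.036 1240 41.38236692350144 ((583.389404296875, -46.410797119140625), (363.9431457519531, 66.1269302368164), 87.54090881347656) [[543.0, -227.0], [609.0, -230.0], [624.0, 134.0], [558.0, 137.0]]
 red 45 [561. 109.  55.] [578. 124. 105.] [568. 115.  85.]
```

View pics/jig.png

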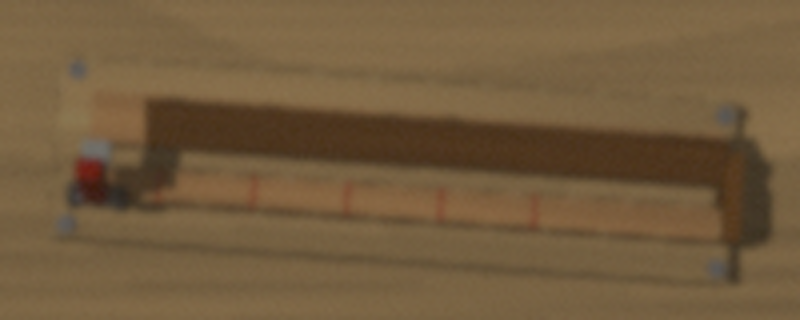

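```bash
cat >> h.py <<'E'
JO=np.array([581,-41.]);A=np.deg2rad(3.5)
XJ=np.array([np.cos(A),-np.sin(A)]);YJ=np.array([np.sin(A),np.cos(A)])
def j2w(x,y): return JO+x*XJ+y*YJ
def w2j(p): q=np.asarray(p)[:2]-JO;return np.array([q@XJ,q@YJ])
def go(world=None,jig=None,z=None):
    p,M=state();p=p*1000;print(' jig',w2j(p).round(1),'yaw err deg',round(np.degrees(np.arctan2(M[0,1],M[1,1])-A),2))
    t=np.array(world,float) if world is not None else j2w(*jig) if jig is not None else p[:2]
    d=np.append(t-p[:2],(z-p[2]) if z is not None else 0)
    print(' need tool x,y,z mm',(M.T@d).round(1))
E
python3 -m pendant '[0,0,0,0,-0.103, 0,0,0,0,-0.103, 0,0,-34,25.8,0, 0,0,-34,25.8,0, 0,0,-34,25.8,0, 0,0,-34,25.8,0, 0,0,-34,25.8,0, 0,0,-34,25.8,0, 0,0,-34,25.8,0, 0,0,-34,25.8,0, 0,0,-34,25.8,0, 0,0,-34,25.8,0, 0,0,-34,25.8,0, 0,0,-34,25.8,0, 0,0,-34,25.8,0, 0,0,-34,25.8,0, 0,0,0,0,0]' 30
python3 -c "
from h import *
go(jig=(-58,157),z=85)"
```

```text
clock: 3.02
tcp_pos: [0.5113, 0.1504, 0.2316]
orientation: [0.052, 1.569, -0.054]
contact_force: [0.0, 1.0, 0.5]
grip_width: -0.0002
t 3.02 tcp [511.3 150.4 231.6] F [0.  1.  0.5] w -0.2
 jig [-81.3 186.8] yaw err deg 0.35
 need tool x,y,z mm [146.6 -29.5  23.2]
```

```bash
python3 -m pendant '[0,15,-10,3,0, 0,30,-10,3,0, 0,30,-9.5,3,0, 0,30,0,0,0, 0,25,0,0,0, 0,16,0,0,0, 0,0,0,0,0, 0,0,0,0,0]'
cat > c.py <<'E'
from h import *
import sys
go(jig=(-58,157),z=85)
p=np.array(r.get_obs()['tcp_pos'])
ims=[]
for n in('top','side'):
    im,d=viewer.grab_frame(n);q=proj(n,p)[0];print(n,q)
    im=im.copy();u,v=int(q[0]),int(q[1]);c=cv2.resize(im[v-40:v+40,u-50:u+50],None,fx=4,fy=4);cv2.drawMarker(c,(int((q[0]-u+50)*4),int((q[1]-v+40)*4)),(0,255,255),0,12)
    ims.append(c)
save(sys.argv[1],np.hstack(ims))
E
python3 c.py s1.png
```

```text
clock: 4.03
tcp_pos: [0.5172, 0.1244, 0.0859]
orientation: [0.048, 1.569, -0.047]
contact_force: [-0.4, 0.2, -0.4]
grip_width: -0.0
t 4.03 tcp [517.2 124.4  85.9] F [-0.4  0.2 -0.4] w -0.0
 jig [-73.8 161.2] yaw err deg -0.04
 need tool x,y,z mm [ 0.9 -4.2 15.8]
top [253.61525112 241.49826417]
side [298.64761082 224.00478628]
```

View pics/s1.png

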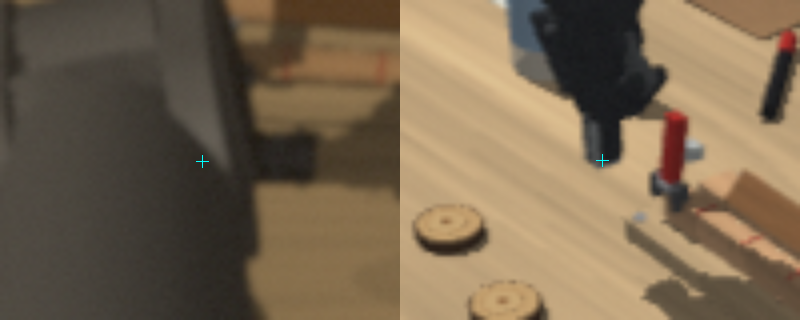

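```bash
python3 -m pendant '[0,0,-4,12,0, 0,0,0,12,0, 0,0,0,12,0, 0,0,0,12,0, 0,0,0,12,0, 0,0,0,11,0, 0,0,0,0,0, 0,5,0,3,0, 0,5,0,3,0, 0,5,0,3,0, 0,5,0,3,0, 0,5,0,3,0, 0,2,0,3,0, 0,2,0,0,0, 0,1,0,0,0, 0,1,0,0,0, 0,0,0,0,0]' 
python3 -c "
from h import *
go(jig=(15,157),z=55)"
```

```text
clock: 6.25
tcp_pos: [0.6055, 0.1147, 0.0551]
orientation: [0.048, 1.57, -0.048]
contact_force: [-1.3, -0.6, 5.6]
grip_width: 0.0001
t 6.25 tcp [605.5 114.7  55.1] F [-1.3 -0.6  5.6] w 0.1
 jig [ 15.  156.9] yaw err deg -0.01
 need tool x,y,z mm [0.1 0.1 0. ]
```

```bash
python3 -m pendant '[0,1,0,0,0, 0,1,0,0,0, 0,0,0,0,0, 0,-30,0,0,0, 0,-30,0,0,0, 0,-30,0,0,0, 85,0,0,-35,0, 85,0,0,-35,0, 85,0,0,-35,0, 85,0,1,-35,0, 85,0,0,-35,0,85,0,0,0,0,85,0,0,0,0]'
cat > d.py <<'E'
from h import *
import sys
im,d,o=slices('side')
for x in o: print(x)
v,u=np.nonzero(d>0);P=deproj('side',u,v,d[v,u])*1000;c=im[v,u].astype(int)
red=(c[:,0]>90)&(c[:,0]>2.2*c[:,1])&(c[:,0]>2.2*c[:,2])&(P[:,0]>520)&(P[:,0]<680)&(abs(P[:,1]-115)<40)
Q=P[red];print('red',len(Q),np.percentile(Q,[5,95],axis=0).round())
save(sys.argv[1],cv2.resize(im[150:390,200:460],(780,720)))
go(world=(431,126.5),z=20)
E
python3 d.py s2.png
```

```text
clock: 7.88
tcp_pos: [0.4315, 0.1265, 0.1427]
orientation: [0.048, 1.569, -0.047]
contact_force: [0.4, -0.2, 0.1]
grip_width: 0.0849
(0.89, [415.3, -335.1], np.float64(9.5), np.int64(345), 'LOOKALIKE')
(0.88, [340.9, -283.5], np.float64(9.5), np.int64(409), 'LOOKALIKE')
(0.86, [448.3, -238.9], np.float64(9.5), np.int64(316), '')
(0.82, [413.7, -122.7], np.float64(9.7), np.int64(270), '')
(0.76, [427.3, 125.3], np.float64(9.6), np.int64(199), '')
(0.52, [456.9, 231.8], np.float64(9.8), np.int64(180), '')
red 55 [[576. 108.  48.]
 [615. 120.  58.]]
t 7.97 tcp [431.9 126.4 142.5] F [-0.2  0.1  0. ] w 85.1
 jig [-159.1  158. ] yaw err deg 0.02
 need tool x,y,z mm [122.5   0.   -1. ]
```

View pics/s2.png

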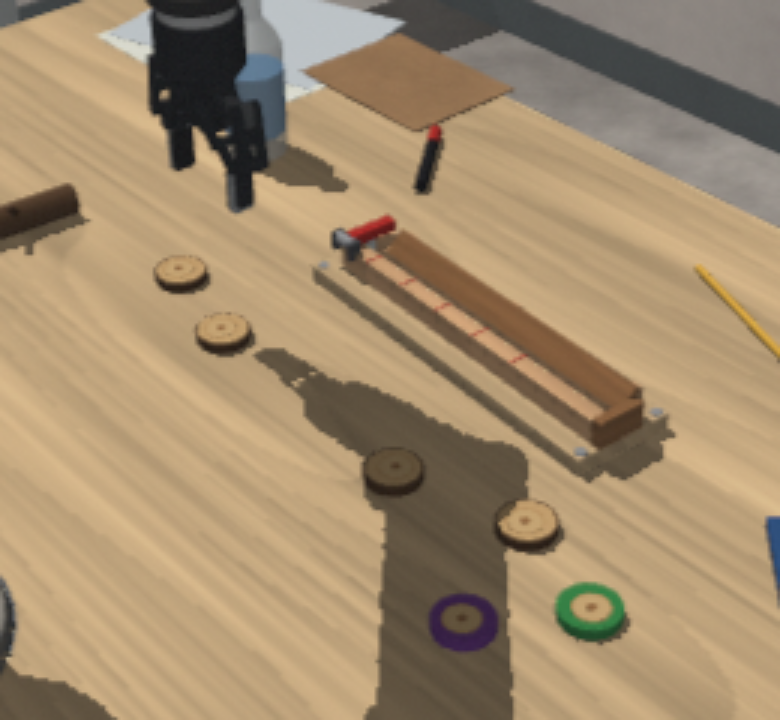

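The stop now lies down across the groove. I'll lower the gripper onto the first slice.

```bash
python3 -m pendant '[66,30,0,-1.5,0, 66,30,0,0,0, 66,30,0,0,0, 66,25,0,0,0, 66,15,0,0,0, 66,5,0,0,0, 66,0,0,0,0, 66,0,0,0,0]'
python3 -m pendant '[66,2,0,0,0, 66,2,0,0,0, 66,2,0,0,0, 66,0,0,0,0]'
```

```text
clock: 8.98
tcp_pos: [0.4299, 0.1266, 0.008]
orientation: [0.048, 1.569, -0.047]
contact_force: [0.0, 0.7, -0.3]
grip_width: 0.0658
clock: 9.48
tcp_pos: [0.4291, 0.1263, 0.0011]
orientation: [0.048, 1.571, -0.048]
contact_force: [-0.4, -0.1, -0.6]
grip_width: 0.066
```

```bash
python3 -m pendant '[66,2,0,0,0, 66,0,0,0,0,66,0,0,0,0]' ; python3 -c "
from h import *
im,d=viewer.grab_frame('side');q=proj('side',np.array(r.get_obs()['tcp_pos']))[0].astype(int);print(q)
save('s3.png',cv2.resize(im[q[1]-45:q[1]+35,q[0]-50:q[0]+50],None,fx=6,fy=6))"
```

```text
clock: 9.85
tcp_pos: [0.4292, 0.1264, -0.0007]
orientation: [0.048, 1.57, -0.048]
contact_force: [0.3, 0.1, 0.2]
grip_width: 0.0659
[274 262]
```

View pics/s3.png

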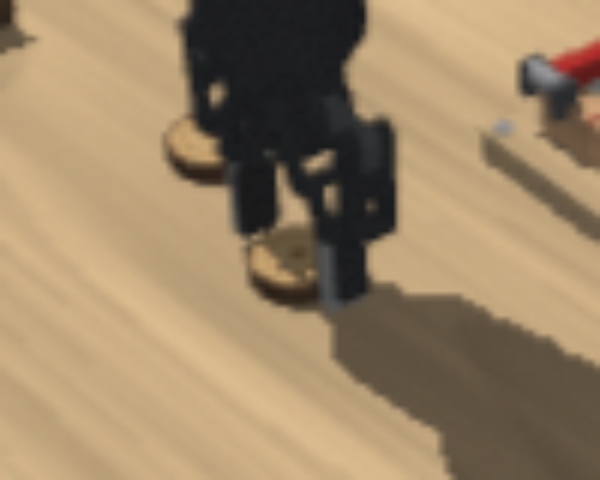

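```bash
python3 -m pendant '[66,2.5,0,0,0, 66,0,0,0,0, 44,0,0,0,0, 44,0,0,0,0, 44,0,0,0,0,44,0,0,0,0,44,0,0,0,0]' 30; python3 -m pendant '[44,-20,0,0,0,44,-30,0,0,0,44,-30,0,0,0,44,0,0,0,0]' 30; python3 -c "
from h import *
go(jig=(13,-60),z=110)
im,d=viewer.grab_frame('side');q=proj('side',np.array(r.get_obs()['tcp_pos']))[0].astype(int);print(q)
save('s4.png',cv2.resize(im[q[1]-45:q[1]+35,q[0]-50:q[0]+50],None,fx=6,fy=6))"
```

```text
clock: 10.78
tcp_pos: [0.4295, 0.1266, -0.0027]
orientation: [0.048, 1.57, -0.048]
contact_force: [-1.7, 0.7, 8.4]
grip_width: 0.0484
clock: 11.28
tcp_pos: [0.4306, 0.127, 0.0785]
orientation: [0.049, 1.567, -0.046]
contact_force: [-0.5, -0.3, -0.9]
grip_width: 0.0484
t 11.28 tcp [430.6 127.   78.5] F [-0.5 -0.3 -0.9] w 48.4
 jig [-160.4  158.5] yaw err deg -0.02
 need tool x,y,z mm [ -31.3 -218.5  173.4]
[272 238]
```

View pics/s4.png

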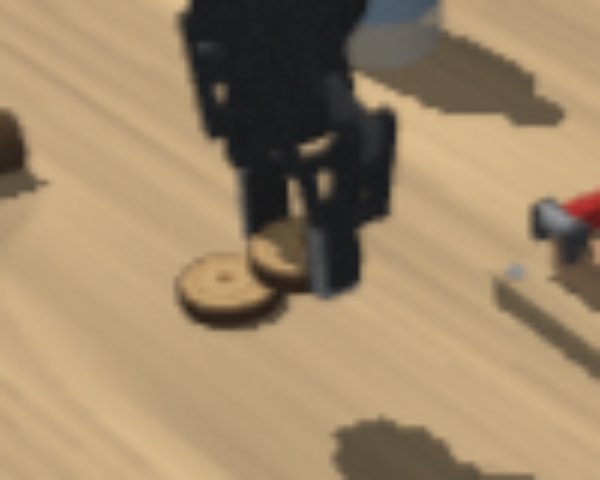

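The slice is held (48.4 mm). I'll carry it over the lead-in slope.

```bash
python3 -m pendant '[44,-20,-5,0,0,44,-11.5,-15,12,0,44,0,-27,22,0,44,0,-27,22,0,44,0,-27,22,0,44,0,-27,22,0,44,0,-27,22,0,44,0,-27,22,0,44,0,-27,22,0,44,0,-25,12,0,44,0,-11.5,0,0,44,0,0,0,0,44,0,0,0,0]' 30;  cat > e.py <<'E'
from h import *
import sys
x,y=float(sys.argv[2]),float(sys.argv[3])
go(jig=(x,y),z=float(sys.argv[4]))
im,d=viewer.grab_frame('side');im=cv2.resize(im,None,fx=5,fy=5,interpolation=cv2.INTER_CUBIC)
def pt(a,b,z,c):
    q=proj('side',np.append(j2w(a,b),z)/1000)[0]*5+2.5;cv2.circle(im,tuple(int(i) for i in q),4,c,-1);return q.astype(int)
for b in(-175,-100,-60,-20,60,135): pt(24.6,b,54.4,(0,255,0));pt(-6,b,42,(255,0,255))
pt(-45,-185,18,(255,255,0));pt(-45,185,18,(255,255,0));pt(55,-185,18,(255,255,0))
q=proj('side',r.get_obs()['tcp_pos'])[0]*5;cv2.drawMarker(im,tuple(int(i) for i in q),(0,255,255),0,20)
c=pt(0,y,45,(255,0,0))
save(sys.argv[1],im[c[1]-300:c[1]+300,c[0]-400:c[0]+400])
E
python3 e.py s5.png 18 -60 70
```

```text
clock: 12.95
tcp_pos: [0.5914, -0.1279, 0.1078]
orientation: [0.048, 1.571, -0.046]
contact_force: [-0.4, 0.1, -0.6]
grip_width: 0.0486
t 12.95 tcp [ 591.4 -127.9  107.8] F [-0.4  0.1 -0.6] w 48.6
 jig [ 15.7 -86.1] yaw err deg -0.09
 need tool x,y,z mm [37.8 26.1  2.4]
```

View pics/s5.png

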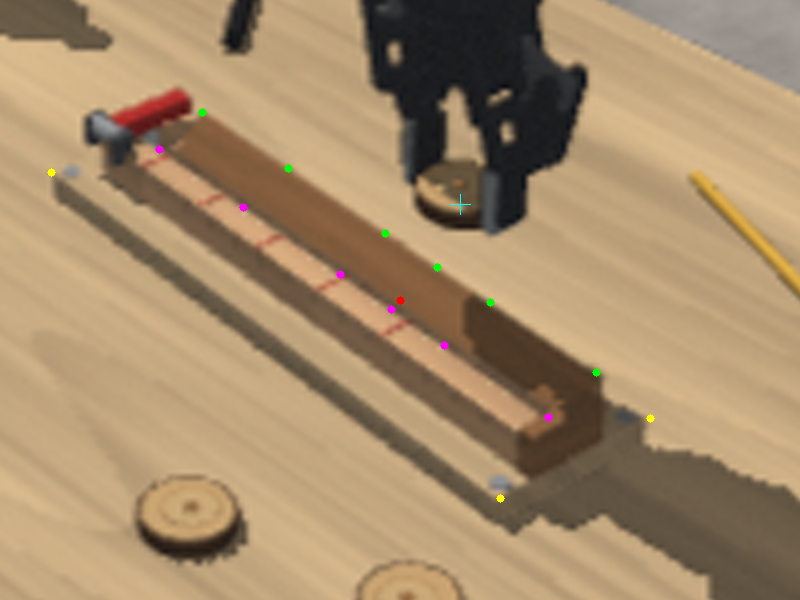

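```bash
sed -i 's/JO=np.array(\[581,-41.\])/JO=np.array([578,-43.])/' h.py; python3 -c "
from h import *
go(jig=(18,-60),z=70)"
```

```text
t 13.0 tcp [ 591.6 -127.8  108. ] F [-0.7  0.4 -0.7] w 48.3
 jig [ 18.8 -83.8] yaw err deg -0.12
 need tool x,y,z mm [38.  23.8 -0.7]
```

```bash
python3 -m pendant '[44,20,0,0,0,44,20,0,0,0,44,8,0,0,0,44,3,0,0,0,44,2,0,0,0,44,0,0,0,0,44,0,0,0,0]' 30; python3 e.py s6.png 18 -84 52
```

```text
clock: 13.88
tcp_pos: [0.5923, -0.1296, 0.0557]
orientation: [0.048, 1.57, -0.048]
contact_force: [0.7, -0.6, -1.0]
grip_width: 0.0486
t 13.88 tcp [ 592.3 -129.6   55.7] F [ 0.7 -0.6 -1. ] w 48.6
 jig [ 19.5 -85.5] yaw err deg -0.01
 need tool x,y,z mm [ 3.7  1.5 -1.5]
```

View pics/s6.png

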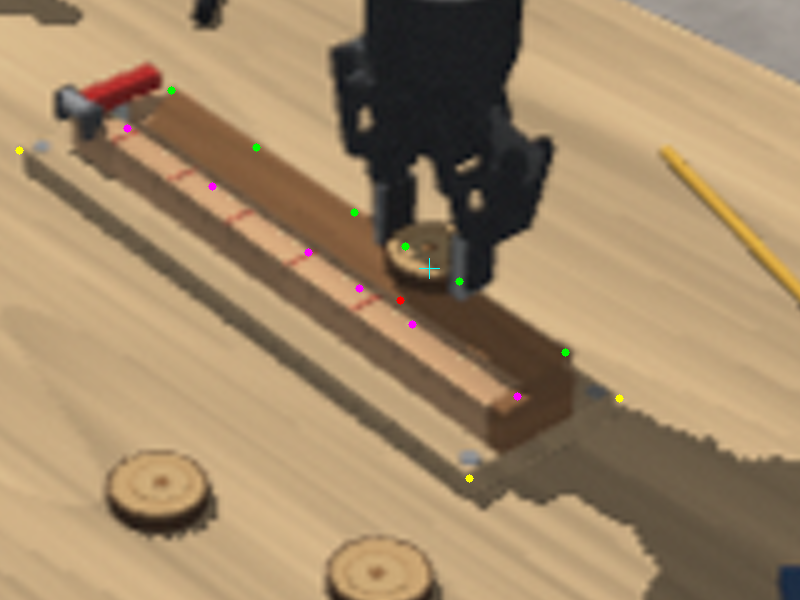

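```bash
python3 -m pendant '[44,2.5,1,-1.5,0,44,0,0,0,0,60,0,0,0,0,60,0,0,0,0,60,0,0,0,0,60,0,0,0,0]' 30; python3 -m pendant '[62,-20,0,0,0,62,-30,0,0,0,62,-30,0,0,0,62,0,0,0,0]' ; python3 e.py s7.png 55 -84 58
```

```text
clock: 14.68
tcp_pos: [0.5906, -0.1284, 0.0528]
orientation: [0.048, 1.57, -0.048]
contact_force: [-0.7, 0.4, 0.5]
grip_width: 0.0601
clock: 15.18
tcp_pos: [0.5927, -0.129, 0.1367]
orientation: [0.048, 1.564, -0.048]
contact_force: [0.4, -0.2, -0.3]
grip_width: 0.0621
t 15.18 tcp [ 592.7 -129.   136.7] F [ 0.4 -0.2 -0.3] w 62.1
 jig [ 19.9 -84.9] yaw err deg -0.0
 need tool x,y,z mm [78.9  0.9 34.6]
```

View pics/s7.png

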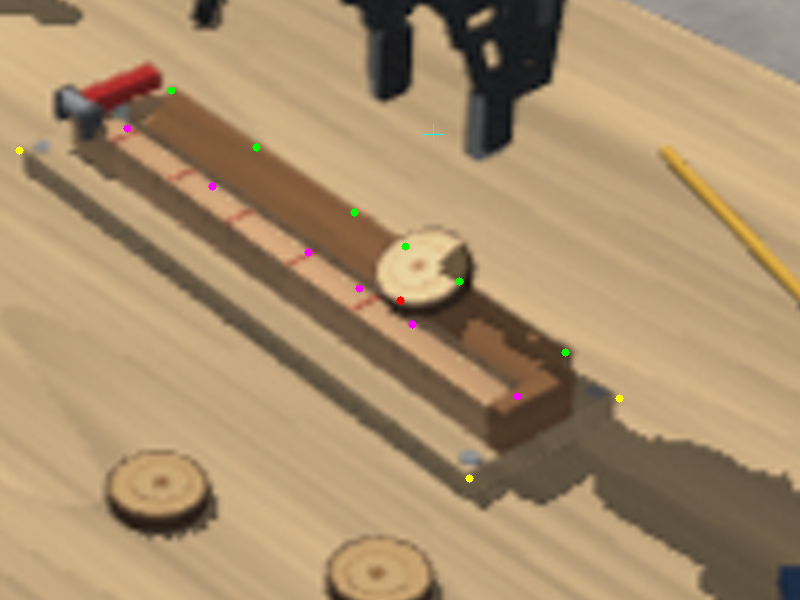

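Picture s7 shows the slice leaning on the slope at about (425,268), with its upper rim past the edge. I'll go behind it and push the rim towards the robot.

```bash
cat >> h.py <<'E'
def standing(n='side'):
    "points above near cheek near the groove, in the jig frame (mm)"
    im,d=viewer.grab_frame(n);v,u=np.nonzero(d>0);P=deproj(n,u,v,d[v,u])*1000
    q=P[:,:2]-JO;X=np.c_[q@XJ,q@YJ,P[:,2]]
    s=(X[:,0]>-16)&(X[:,0]<50)&(abs(X[:,1])<178)&(X[:,2]>47)&(X[:,2]<95)
    c=im[v,u].astype(int);s&=~((c[:,0]>2.2*c[:,1])&(c[:,0]>90));s&=c.sum(1)>0
    s&=~((X[:,0]>4)&(X[:,2]<58)); return X[s],c[s]
def rep(n='side'):
    X,c=standing(n)
    for lo in range(-180,180,10):
        Q=X[(X[:,1]>=lo)&(X[:,1]<lo+10)]
        if len(Q)>4: print(' y',lo,len(Q),'x',np.percentile(Q[:,0],[5,50,95]).round(1),'zmax',np.percentile(Q[:,2],97).round(1))
E
python3 -m pendant '[0,0,0,20,0,0,0,0,25,0,0,20,0,0,0,0,25,0,0,0,0,25,0,0,0,0,8,0,0,0,0,0,0,0,0]'; python3 -c "
from h import *
go(jig=(18,-84),z=58);rep()"
```

```text
clock: 16.1
tcp_pos: [0.6342, -0.1311, 0.0538]
orientation: [0.048, 1.573, -0.048]
contact_force: [-0.3, -0.3, -0.0]
grip_width: 0.0001
t 16.1 tcp [ 634.2 -131.1   53.8] F [-0.3 -0.3 -0. ] w 0.1
 jig [ 61.5 -84.5] yaw err deg -0.0
 need tool x,y,z mm [ -4.1   0.5 -43.5]
 y -110 37 x [-2.2 15.9 29.9] zmax 67.4
 y -100 61 x [-7.4 15.3 49.4] zmax 88.5
 y -90 82 x [-9.1 24.  48.9] zmax 89.2
 y -80 53 x [-6.6 18.8 49.3] zmax 88.7
 y -70 27 x [-2.5 14.1 27.4] zmax 67.2
```

```bash
python3 -m pendant '[0,-5,0,0,0,0,0,0,0,0,0,0,0,-6,0,0,0,0,-6,0,0,0,0,-6,0,0,0,0,-6,0,0,0,0,-6,0,0,0,0,-6,0,0,0,0,-4,0,0,0,0,-3,0,0,0,0,0,0,0,0,0,0,0]'; python3 -c "
from h import *
go(jig=(18,-84),z=58);rep()"
```

```text
clock: 17.65
tcp_pos: [0.5928, -0.1285, 0.0598]
orientation: [0.048, 1.57, -0.048]
contact_force: [-0.3, 0.0, 0.0]
grip_width: 0.0001
t 17.65 tcp [ 592.8 -128.5   59.8] F [-0.3  0.   0. ] w 0.1
 jig [ 20.  -84.4] yaw err deg -0.02
 need tool x,y,z mm [ 1.8  0.4 -2. ]
 y -110 17 x [-12.6  -7.2  -0.4] zmax 52.9
 y -100 83 x [-12.   11.4  24.5] zmax 92.5
 y -90 53 x [-11.9   7.3  13.1] zmax 94.0
 y -80 33 x [-12.    2.1  11.7] zmax 87.0
 y -70 22 x [-15.3  -5.   14. ] zmax 83.1
```

```bash
python3 -m pendant '[0,0,0,5,0,0,-20,0,0,0,0,-30,0,0,0,0,-30,0,0,0,0,0,0,0,0]'; python3 -c "
from h import *
go(jig=(-5,-160),z=47);rep()"
```

```text
clock: 18.32
tcp_pos: [0.5998, -0.1294, 0.1437]
orientation: [0.048, 1.564, -0.048]
contact_force: [0.0, 0.6, -1.1]
grip_width: -0.0001
t 18.32 tcp [ 599.8 -129.4  143.7] F [ 0.   0.6 -1.1] w -0.1
 jig [ 27.  -84.9] yaw err deg -0.0
 need tool x,y,z mm [ 96.5 -75.1 -32.6]
 y -110 15 x [-13.3  -9.   -1.6] zmax 55.0
 y -100 19 x [-14.1  -6.5   1.2] zmax 54.3
 y -90 19 x [-13.4  -4.    3.2] zmax 54.9
 y -80 16 x [-13.6  -7.2   2.8] zmax 55.3
 y -70 15 x [-11.4  -4.1   2.8] zmax 53.1
```

```bash
python3 e.py s8.png -5 -84 47
```

```text
t 18.38 tcp [ 598.6 -129.   141.9] F [-0.6  0.1 -0.5] w 0.1
 jig [ 25.8 -84.6] yaw err deg -0.01
 need tool x,y,z mm [ 94.8   0.6 -31.2]
```

View pics/s8.png

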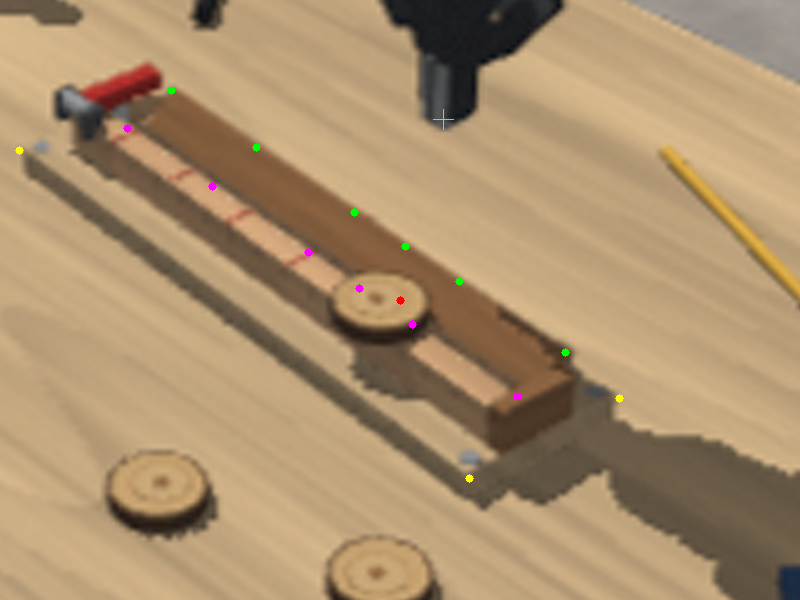

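Picture s8: the slice slid over and lies flat across the groove on the near cheek, around (380,303). Its near rim had hung up on the cheek. I'll push it outward from the near side with the fingers 20 mm apart, until its near rim drops into the groove mouth.

```bash
python3 -m pendant '[20,0,0,-26,0,20,0,0,-26,0,20,0,0,-26,0,20,30,0,0,0,20,30,0,0,0,20,25,0,0,0,20,11,0,0,0,20,0,0,0,0,20,0,0,0,0]'; python3 -c "
from h import *
go(jig=(-11,-85),z=44);rep()"
```

```text
clock: 19.55
tcp_pos: [0.5202, -0.1243, 0.0445]
orientation: [0.048, 1.569, -0.048]
contact_force: [-0.3, -1.0, -0.8]
grip_width: 0.0196
t 19.55 tcp [ 520.2 -124.3   44.5] F [-0.3 -1.  -0.8] w 19.6
 jig [-52.7 -84.6] yaw err deg -0.01
 need tool x,y,z mm [ 0.5 -0.4 41.7]
 y -110 14 x [-13.6  -8.9  -1.1] zmax 55.5
 y -100 18 x [-14.4  -6.6   3.4] zmax 54.1
 y -90 12 x [-12.9  -6.4   1.9] zmax 54.3
 y 160 6 x [-13.9  -0.6  10.3] zmax 58.5
```

```bash
python3 -m pendant '[20,0,0,6,0,20,0,0,6,0,20,0,0,6,0,20,0,0,6,0,20,0,0,6,0,20,0,0,4,0,20,0,0,3,0,20,0,0,2,0,20,0,0,2,0,20,0,0,0,0,20,0,0,0,0]'; python3 -m pendant '[20,0,0,-3,0,20,0,0,-4,0,20,-20,0,0,0,20,-30,0,0,0,0,-30,0,0,0,0,0,0,0,0]'; python3 -c "
from h import *
go(jig=(60,-85),z=59);rep()"
```

```text
clock: 20.98
tcp_pos: [0.5605, -0.1266, 0.0438]
orientation: [0.048, 1.57, -0.048]
contact_force: [-0.1, 0.1, 0.2]
grip_width: 0.02
clock: 21.72
tcp_pos: [0.5549, -0.1265, 0.126]
orientation: [0.048, 1.566, -0.048]
contact_force: [-0.1, 0.2, -0.9]
grip_width: 0.0001
t 21.73 tcp [ 554.9 -126.5  126. ] F [-0.1  0.2 -0.9] w 0.1
 jig [-17.9 -84.7] yaw err deg -0.0
 need tool x,y,z mm [67.4 -0.3 77.6]
 y -110 30 x [ 2.3 21.4 29.9] zmax 69.2
 y -100 39 x [ 3.3 22.9 35.4] zmax 74.2
 y -90 36 x [ 0.5 21.8 33.1] zmax 72.0
 y -80 34 x [-0.3 22.5 31.5] zmax 72.5
 y -70 18 x [ 3.7 22.2 29.9] zmax 67.4
 y 160 5 x [-15.7 -12.6   0.9] zmax 58.0
```

The slice now lies at 45° on the slope, with its top at z about 73 mm. I'll tip it upright.

```bash
python3 -m pendant '[0,0,0,26,0,0,0,0,26,0,0,0,0,26,0,0,20,0,0,0,0,30,0,0,0,0,17,0,0,0,0,0,0,0,0,0,0,0,-6,0,0,0,0,-6,0,0,0,0,-6,0,0,0,0,-6,0,0,0,0,-6,0,0,0,0,-6,0,0,0,0,-4,0,0,0,0,-2,0,0,0,0,0,0,0,0,0,0,0]'; python3 -m pendant '[0,0,0,5,0,0,-20,0,0,0,0,-30,0,0,0,0,-30,0,0,0,0,0,0,0,0]';python3 -c "
from h import *
go(jig=(-5,-150),z=47);rep()"
```

```text
clock: 23.9
tcp_pos: [0.5897, -0.1283, 0.0568]
orientation: [0.048, 1.57, -0.048]
contact_force: [0.5, 0.0, -0.5]
grip_width: 0.0002
clock: 24.52
tcp_pos: [0.5968, -0.1293, 0.1407]
orientation: [0.048, 1.564, -0.048]
contact_force: [-0.0, -0.2, 0.4]
grip_width: -0.0001
t 24.52 tcp [ 596.8 -129.3  140.7] F [-0.  -0.2  0.4] w -0.1
 jig [ 24. -85.] yaw err deg 0.0
 need tool x,y,z mm [ 93.5 -65.  -29.6]
 y -110 16 x [16.3 21.  28.6] zmax 66.5
 y -100 33 x [ 1.9 21.8 32.1] zmax 70.2
 y -90 33 x [ 3.5 24.5 30.9] zmax 72.0
 y -80 24 x [ 3.9 21.9 28.9] zmax 69.9
 y -70 13 x [14.9 20.3 25.7] zmax 66.2
 y 160 5 x [-15.5  -9.7   0.7] zmax 55.4
```

```bash
python3 -m pendant '[0,0,0,18,0,0,0,0,18,0,0,20,0,0,0,0,30,0,0,0,0,31,0,0,0,0,0,0,0,0,0,0,0,-6,0,0,0,0,-6,0,0,0,0,-6,0,0,0,0,-6,0,0,0,0,-6,0,0,0,0,-6,0,0,0,0,-4,0,0,0,0,-3,0,0,0,0,-2,0,0,0,0,-2,0,0,0,0,-1,0,0,0,0,0,0,0,0,0,0,0]';python3 -c "
from h import *
go(jig=(12,-85),z=58);rep()"
```

```text
clock: 26.95
tcp_pos: [0.5884, -0.1282, 0.0575]
orientation: [0.046, 1.559, -0.048]
contact_force: [12.5, -1.4, -2.9]
grip_width: 0.0001
t 26.95 tcp [ 588.4 -128.2   57.5] F [12.5 -1.4 -2.9] w 0.1
 jig [ 15.6 -84.4] yaw err deg -0.06
 need tool x,y,z mm [-0.6 -0.6 -3.6]
 y -110 26 x [-7.9 -3.4  2.9] zmax 63.3
 y -100 86 x [-7.5  6.5 19.8] zmax 92.4
 y -90 64 x [-7.7  1.5 10. ] zmax 91.7
 y -80 29 x [-9.1 -4.4  5.1] zmax 92.1
 y -70 11 x [-7.1 -5.   9.9] zmax 72.0
```

```bash
python3 -m pendant '[0,0,0,2,0,0,0,0,2,0,0,0,0,0,0,0,0,0,0,0]';python3 -c "
from h import *
go(jig=(12,-85),z=58);rep()"; python3 -m pendant '[0,-20,0,0,0,0,-30,0,0,0,0,-30,0,0,0,0,0,0,0,0]';python3 -c "
from h import *
go(jig=(12,-85),z=58);rep()"
```

```text
clock: 27.5
tcp_pos: [0.5889, -0.1283, 0.0568]
orientation: [0.047, 1.566, -0.048]
contact_force: [6.1, -1.1, 3.6]
grip_width: 0.0002
t 27.5 tcp [ 588.9 -128.3   56.8] F [ 6.1 -1.1  3.6] w 0.2
 jig [ 16.  -84.4] yaw err deg -0.03
 need tool x,y,z mm [-1.2 -0.6 -4. ]
 y -110 33 x [-6.8 -3.   6.6] zmax 82.0
 y -100 89 x [-8.2  7.2 19.4] zmax 93.2
 y -90 58 x [-8.6  1.2  7.6] zmax 91.1
 y -80 31 x [-6.7 -2.5  7.2] zmax 89.5
 y -70 8 x [-8.3 -5.8 -4.4] zmax 62.5
clock: 28.05
tcp_pos: [0.5867, -0.1286, 0.1377]
orientation: [0.048, 1.568, -0.048]
contact_force: [0.3, -0.4, -0.7]
grip_width: 0.0001
t 28.05 tcp [ 586.7 -128.6  137.7] F [ 0.3 -0.4 -0.7] w 0.1
 jig [ 14.  -84.9] yaw err deg 0.01
 need tool x,y,z mm [79.7 -0.1 -2.1]
 y -110 23 x [-4.   0.3  5.3] zmax 64.4
 y -100 29 x [-4.1 -1.   7.7] zmax 67.6
 y -90 30 x [-4.7 -1.2  6.2] zmax 69.3
 y -80 20 x [-4.  -2.7  1.3] zmax 66.3
 y -70 9 x [-3.6 -1.1  0.9] zmax 59.0
 y 160 5 x [-14.9  -9.3  -0.4] zmax 55.4
```

The slice now stands upright, with its top at z about 68 mm. I'll slide it along the groove to the stop.

```bash
python3 -m pendant '[0,0,-25,-9,0,0,0,-26,-9,0,0,25,0,0,0,0,30,0,0,0,0,25,0,0,0,0,10,0,0,0,0,0,0,0,0,0,0,0,0,0,0,0,10,0,0,0,0,10,0,0,0,0,10,0,0,0,0,10,0,0,0,0,10,0,0,0,0,10,0,0,0,0,10,0,0,0,0,10,0,0,0,0,10,0,0,0,0,0,0,0]';python3 -c "
from h import *
go(jig=(-4,85),z=47);rep()"
```

```text
clock: 30.35
tcp_pos: [0.5711, -0.0868, 0.0457]
orientation: [0.047, 1.57, -0.046]
contact_force: [0.3, 0.3, 0.0]
grip_width: -0.0
t 30.35 tcp [571.1 -86.8  45.7] F [0.3 0.3 0. ] w -0.0
 jig [ -4.2 -44.2] yaw err deg -0.11
 need tool x,y,z mm [ -1.2 129.2   0.5]
 y -60 64 x [-15.8 -10.7  -1.3] zmax 92.4
 y -50 23 x [-16.  -14.4  -9. ] zmax 92.5
 y -40 15 x [-15.3 -13.9 -10.8] zmax 93.2
 y -20 10 x [-10.2  -1.2   1. ] zmax 81.9
 y -10 23 x [-3.2 -0.5  4. ] zmax 69.4
 y 0 21 x [-3.6 -1.4  6.2] zmax 67.9
 y 10 14 x [-2.7 -0.6  4. ] zmax 65.6
```

```bash
python3 -m pendant '[0,0,10,0,0,0,0,10,0,0,0,0,10,0,0,0,0,10,0,0,0,0,10,0,0,0,0,10,0,0,0,0,10,0,0,0,0,10,0,0,0,0,10,0,0,0,0,10,0,0,0,0,8,0,0,0,0,5,0,0,0,0,4,0,0,0,0,0,0,0,0,0,0,0,0]';python3 -c "
from h import *
go(jig=(-4,85),z=47);rep()"
```

```text
clock: 32.28
tcp_pos: [0.578, 0.0283, 0.0458]
orientation: [0.048, 1.57, -0.048]
contact_force: [0.3, 0.4, -0.7]
grip_width: -0.0003
t 32.27 tcp [578.   28.3  45.8] F [ 0.3  0.4 -0.7] w -0.3
 jig [-4.3 71.1] yaw err deg 0.01
 need tool x,y,z mm [-1.2 13.9  0.3]
 y 50 42 x [-15.7 -10.1   1.1] zmax 92.0
 y 60 33 x [-15.3 -12.3  -0.4] zmax 80.7
 y 70 14 x [-15.6 -15.    4.5] zmax 91.8
 y 80 5 x [-13.5 -12.7 -11.2] zmax 77.7
 y 100 15 x [-3.5 -2.7  0.3] zmax 69.0
 y 110 14 x [-2.6 -0.6  2.1] zmax 68.5
 y 120 9 x [-2.2 -0.4  0.7] zmax 63.0
```

```bash
python3 -m pendant '[0,0,5,0,0,0,0,4,0,0,0,0,2,0,0,0,0,0,0,0,0,0,0,0,0]';python3 -m pendant '[0,0,1.5,0,0,0,0,1.5,0,0,0,0,0,0,0,0,0,0,0,0]';python3 -m pendant '[0,0,1.5,0,0,0,0,1.5,0,0,0,0,0,0,0,0,0,0,0,0]';python3 -c "
from h import *
go(jig=(-4,85),z=47);rep()"
```

```text
clock: 32.95
tcp_pos: [0.5787, 0.0396, 0.0458]
orientation: [0.048, 1.57, -0.048]
contact_force: [0.3, -0.6, 0.5]
grip_width: 0.0
clock: 33.45
tcp_pos: [0.5789, 0.0426, 0.0458]
orientation: [0.048, 1.57, -0.048]
contact_force: [0.4, 0.1, -0.7]
grip_width: 0.0001
clock: 33.95
tcp_pos: [0.5791, 0.0457, 0.0458]
orientation: [0.048, 1.57, -0.048]
contact_force: [-0.2, 0.4, 0.1]
grip_width: -0.0
t 33.95 tcp [579.1  45.7  45.8] F [-0.2  0.4  0.1] w -0.0
 jig [-4.4 88.6] yaw err deg -0.02
 need tool x,y,z mm [-1.2 -3.6  0.4]
 y 70 43 x [-14.9  -9.7  -0.1] zmax 90.9
 y 80 25 x [-15.2 -12.5  -2.2] zmax 85.9
 y 90 14 x [-15.6 -14.7  -4.7] zmax 90.4
 y 120 18 x [-4.9 -1.3  1.4] zmax 80.7
 y 130 11 x [-3.7 -1.   1.5] zmax 67.2
 y 140 10 x [-8.8 -0.2  2.1] zmax 61.4
```

```bash
for i in 1 ; do python3 -m pendant '[0,0,1.5,0,0,0,0,1,0,0,0,0,0,0,0,0,0,0,0,0]'; done; python3 -m pendant '[0,0,1,0,0,0,0,1,0,0,0,0,0,0,0,0,0,0,0,0]';python3 -c "
from h import *
go(jig=(-4,85),z=47);rep()"
```

```text
clock: 34.5
tcp_pos: [0.5792, 0.0481, 0.0458]
orientation: [0.048, 1.57, -0.048]
contact_force: [-0.1, 0.0, 0.3]
grip_width: -0.0003
clock: 35.0
tcp_pos: [0.5794, 0.0502, 0.0458]
orientation: [0.048, 1.57, -0.048]
contact_force: [0.0, 0.5, -0.3]
grip_width: 0.0002
t 35.0 tcp [579.4  50.2  45.8] F [ 0.   0.5 -0.3] w 0.2
 jig [-4.3 93.1] yaw err deg -0.02
 need tool x,y,z mm [-1.2 -8.1  0.3]
 y 70 20 x [-15.6 -10.3  -3.4] zmax 87.4
 y 80 40 x [-14.9 -11.2  -3.7] zmax 84.4
 y 90 19 x [-15.9 -14.4   0.8] zmax 91.9
 y 100 7 x [-15.8 -15.4 -13.5] zmax 87.3
 y 120 9 x [-4.1 -1.9  1.8] zmax 64.5
 y 130 16 x [-2.6 -1.   1.1] zmax 67.4
 y 140 9 x [-3.4  0.2  1.8] zmax 62.0
 y 160 6 x [-14.4  -4.5   2.2] zmax 57.5
```

```bash
python3 -m pendant '[0,0,1,0,0,0,0,1,0,0,0,0,0,0,0,0,0,0,0,0]';python3 -m pendant '[0,0,1,0,0,0,0,1,0,0,0,0,0,0,0,0,0,0,0,0]';python3 -c "
from h import *
go(jig=(-4,85),z=47);rep()
im,d=viewer.grab_frame('side');save('s9.png',cv2.resize(im[190:270,280:380],None,fx=7,fy=7,interpolation=cv2.INTER_CUBIC))"
```

```text
clock: 35.55
tcp_pos: [0.5794, 0.0514, 0.0458]
orientation: [0.048, 1.57, -0.049]
contact_force: [-0.3, -3.1, 0.9]
grip_width: 0.0001
clock: 36.05
tcp_pos: [0.5794, 0.0518, 0.0458]
orientation: [0.048, 1.571, -0.051]
contact_force: [-1.4, -7.6, 1.6]
grip_width: -0.0002
t 36.05 tcp [579.4  51.8  45.8] F [-1.4 -7.6  1.6] w -0.2
 jig [-4.4 94.7] yaw err deg 0.09
 need tool x,y,z mm [-1.2 -9.8  0.4]
 y 60 5 x [-7.2 -0.9  4.6] zmax 94.7
 y 70 6 x [-15.1 -10.1  -5.8] zmax 88.7
 y 80 57 x [-15.3 -10.7  -0.9] zmax 89.0
 y 90 12 x [-15.8 -14.2  -5.7] zmax 93.2
 y 100 10 x [-15.9 -15.7 -12. ] zmax 91.3
 y 120 8 x [-2.7 -1.3  0.7] zmax 66.0
 y 130 16 x [-4.2 -1.1  1.9] zmax 65.0
 y 140 8 x [-11.3  -0.8   1. ] zmax 61.2
```

View pics/s9.png

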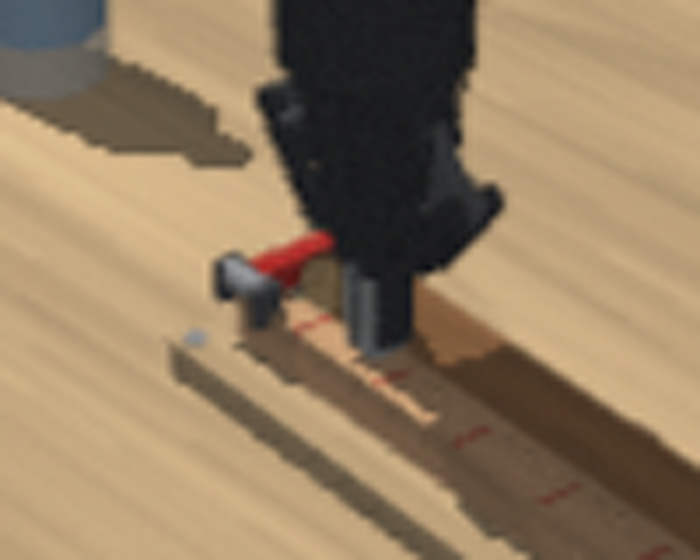

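Slice 1 is seated against the stop: the push met 3 to 8 N at y about 94 mm. I'll back off and go to the next slice.

```bash
python3 -m pendant '[0,0,-4,0,0,0,0,-4,0,0,0,-25,0,0,0,0,-30,0,0,0,0,-30,0,0,0,85,0,0,-35,0,85,0,0,-35,0,85,0,0,-35,0,85,0,0,0,0]'
cat > f.py <<'E'
from h import *
import sys
for n in ('side','top'):
    print(n)
    for x in slices(n)[2]: print(x)
rep()
if len(sys.argv)>2: go(world=(float(sys.argv[1]),float(sys.argv[2])),z=-1)
E
python3 f.py 458.5 232.5
```

```text
clock: 37.28
tcp_pos: [0.4718, 0.0533, 0.1307]
orientation: [0.047, 1.572, -0.046]
contact_force: [0.7, -0.3, 0.9]
grip_width: 0.0725
side
(0.9, [340.6, -283.0], np.float64(9.7), np.int64(390), 'LOOKALIKE')
(0.86, [416.5, -335.2], np.float64(9.3), np.int64(374), 'LOOKALIKE')
(0.75, [455.8, 232.8], np.float64(10.2), np.int64(155), '')
(0.65, [447.9, -241.0], np.float64(9.7), np.int64(276), '')
(0.53, [413.2, -121.9], np.float64(9.7), np.int64(255), '')
top
(0.98, [418.4, -121.2], np.float64(10.0), np.int64(398), '')
(0.78, [419.4, -333.6], np.float64(9.9), np.int64(405), 'LOOKALIKE')
(0.72, [452.5, -237.6], np.float64(9.9), np.int64(434), '')
(0.6, [345.2, -281.2], np.float64(9.8), np.int64(447), 'LOOKALIKE')
(0.56, [460.4, 233.3], np.float64(9.5), np.int64(422), '')
 y 100 15 x [-3.1 -0.4  3.6] zmax 62.9
 y 110 18 x [-5.1 -1.1  7.4] zmax 67.6
 y 120 21 x [-3.2  1.   9.6] zmax 68.6
 y 130 20 x [-3.4 -0.5  9.8] zmax 68.3
 y 140 7 x [-1.3  0.9  2.8] zmax 59.9
 y 150 5 x [-12.   -1.8   0.7] zmax 54.6
t 37.52 tcp [475.5  52.8 131. ] F [ 0.2 -0.2  0.2] w 85.1
 jig [-108.1   89.3] yaw err deg -0.02
 need tool x,y,z mm [132.  178.3 -28. ]
```

```bash
python3 -m pendant '[72,0,36,-6,0,72,0,36,-6,0,72,0,36,-6,0,72,0,36,-6,0,72,0,34,-4,0,72,30,0,0,0,72,30,0,0,0,72,30,0,0,0,72,25,0,0,0,72,10,0,0,0,72,5,0,0,0,72,0,0,0,0,72,0,0,0,0]'; python3 -c "
from h import *
go(world=(458,232.7),z=-1)"
```

```text
clock: 39.15
tcp_pos: [0.4578, 0.2322, 0.0016]
orientation: [0.049, 1.569, -0.047]
contact_force: [0.8, 0.3, 0.3]
grip_width: 0.0719
t 39.15 tcp [457.8 232.2   1.6] F [0.8 0.3 0.3] w 71.9
 jig [-136.8  267.4] yaw err deg -0.01
 need tool x,y,z mm [2.6 0.5 0.2]
```

```bash
python3 -m pendant '[72,2.5,0,0,0,72,0,0,0,0,44,0,0,0,0,44,0,0,0,0,44,0,0,0,0,44,0,0,0,0,44,0,0,0,0,44,-15,0,0,0,44,-30,0,0,0,44,-30,0,0,0,44,-30,0,0,0,44,0,0,0,0]' 30; python3 -c "
from h import *
go(jig=(21,-85),z=110)"
```

```text
clock: 40.65
tcp_pos: [0.4586, 0.2327, 0.1059]
orientation: [0.05, 1.566, -0.045]
contact_force: [0.4, 0.8, 0.5]
grip_width: 0.0485
t 40.65 tcp [458.6 232.7 105.9] F [0.4 0.8 0.5] w 48.5
 jig [-136.   267.9] yaw err deg -0.01
 need tool x,y,z mm [  -4.6 -352.9  156.9]
```

```bash
python3 -m pendant '[44,0,-20,8,0,44,0,-35,15,0,44,0,-35,16,0,44,0,-35,16,0,44,0,-35,16,0,44,0,-35,16,0,44,0,-35,16,0,44,0,-35,16,0,44,0,-35,16,0,44,0,-35,16,0,44,0,-18,6,0,44,0,0,0,0,44,0,0,0,0]' 30; python3 -c "
from h import *
go(jig=(21,-85),z=53)"
```

```text
clock: 42.28
tcp_pos: [0.5919, -0.128, 0.1029]
orientation: [0.047, 1.571, -0.045]
contact_force: [-0.2, 1.0, -0.9]
grip_width: 0.0485
t 42.27 tcp [ 591.9 -128.   102.9] F [-0.2  1.  -0.9] w 48.5
 jig [ 19.1 -83.9] yaw err deg -0.12
 need tool x,y,z mm [49.9 -1.1  2. ]
```

```bash
python3 -m pendant '[44,20,0,1.5,0,44,20,0,0,0,44,6,0,0,0,44,3,0,0,0,44,0,0,0,0,44,0,0,0,0,60,0,0,0,0,60,0,0,0,0,60,0,0,0,0,60,0,0,0,0]' 30; python3 -m pendant '[62,-20,0,0,0,62,-30,0,0,0,62,-30,0,0,0,20,0,0,0,0]' ; python3 -c "
from h import *
go(jig=(-50,-85),z=44);rep()"
```

```text
clock: 43.52
tcp_pos: [0.594, -0.1301, 0.0543]
orientation: [0.048, 1.57, -0.048]
contact_force: [-0.5, -0.7, -0.4]
grip_width: 0.0603
clock: 44.02
tcp_pos: [0.5961, -0.1307, 0.1382]
orientation: [0.048, 1.564, -0.048]
contact_force: [-1.0, -0.2, -0.3]
grip_width: 0.045
t 44.02 tcp [ 596.1 -130.7  138.2] F [-1.  -0.2 -0.3] w 45.0
 jig [ 23.4 -86.4] yaw err deg 0.01
 need tool x,y,z mm [ 93.7   1.4 -74. ]
 y -110 31 x [ 8.5 23.7 31. ] zmax 70.7
 y -100 27 x [12.  22.  31.3] zmax 72.2
 y -90 28 x [ 1.3 22.7 31.2] zmax 70.8
 y -80 21 x [14.9 21.5 29.5] zmax 71.3
 y -70 13 x [15.2 22.1 29.4] zmax 67.6
 y 100 12 x [-3.2  0.2  4.9] zmax 60.2
 y 110 19 x [-2.6  2.2  6.7] zmax 65.0
 y 120 27 x [-2.9  1.2  9. ] zmax 68.3
 y 130 15 x [-3.1 -0.8  6.5] zmax 67.3
 y 140 6 x [-12.4  -1.    1.6] zmax 60.8
 y 160 6 x [-13.5   1.   10.3] zmax 58.6
```

Slice 2 seated directly on the slope, so no nudge is needed. I'll tip it upright.

```bash
python3 -m pendant '[0,0,1,19,0,0,0,0,19,0,0,20,0,0,0,0,30,0,0,0,0,30,0,0,0,0,0,0,0,0,0,0,0,-6,0,0,0,0,-6,0,0,0,0,-6,0,0,0,0,-6,0,0,0,0,-6,0,0,0,0,-6,0,0,0,0,-4,0,0,0,0,-3,0,0,0,0,-2,0,0,0,0,-1,0,0,0,0,-1,0,0,0,0,0,0,0,0,0,0,0]';python3 -c "
from h import *
go(jig=(14,-85),z=58)"
```

```text
clock: 46.45
tcp_pos: [0.5889, -0.1287, 0.0553]
orientation: [0.046, 1.563, -0.048]
contact_force: [8.1, -0.9, -2.7]
grip_width: 0.0002
t 46.45 tcp [ 588.9 -128.7   55.3] F [ 8.1 -0.9 -2.7] w 0.2
 jig [ 16.1 -84.9] yaw err deg -0.05
 need tool x,y,z mm [-2.7 -0.1 -2.1]
```

```bash
python3 -m pendant '[0,0,0,1,0,0,0,0,1,0,0,0,0,1,0,0,0,0,0,0,0,-20,0,0,0,0,-30,0,0,0,0,-30,0,0,0,0,0,0,0,0]';python3 -c "
from h import *
go(jig=(-4,-130),z=47);rep()"
```

```text
clock: 47.45
tcp_pos: [0.5877, -0.1291, 0.136]
orientation: [0.048, 1.57, -0.048]
contact_force: [0.6, 0.4, -0.7]
grip_width: -0.0001
t 47.45 tcp [ 587.7 -129.1  136. ] F [ 0.6  0.4 -0.7] w -0.1
 jig [ 14.9 -85.4] yaw err deg 0.01
 need tool x,y,z mm [ 88.9 -44.6 -19. ]
 y -110 24 x [-3.3  0.1  4.4] zmax 66.4
 y -100 36 x [-4.3 -0.9  5.8] zmax 68.9
 y -90 22 x [-4.6 -0.6  4.9] zmax 69.5
 y -80 22 x [-4.6 -2.4  5. ] zmax 65.6
 y -70 9 x [-3.9 -1.7  0.6] zmax 60.3
 y 100 12 x [-3.7 -0.3  5.7] zmax 61.1
 y 110 22 x [-2.7  0.5  7.7] zmax 68.1
 y 120 21 x [-3.6 -0.1  7.9] zmax 70.3
 y 130 18 x [-7.   0.   6.2] zmax 69.7
 y 140 9 x [-9.4 -0.3  1.5] zmax 61.6
 y 160 6 x [-13.7  -6.    9.4] zmax 58.8
```

```bash
python3 -m pendant '[0,0,-25,-10,0,0,0,-23,-9,0,0,25,0,0,0,0,30,0,0,0,0,24,0,0,0,0,10,0,0,0,0,0,0,0,0,0,0,0,0,0,0,0,10,0,0,0,0,10,0,0,0,0,10,0,0,0,0,10,0,0,0,0,10,0,0,0,0,10,0,0,0,0,10,0,0,0,0,10,0,0,0,0,10,0,0,0,0,0,0,0]'; python3 -m pendant '[0,0,10,0,0,0,0,10,0,0,0,0,10,0,0,0,0,10,0,0,0,0,10,0,0,0,0,10,0,0,0,0,5,0,0,0,0,0,0,0,0,0,0,0,0]';python3 -c "
from h import *
go(jig=(-4,43.5),z=47);rep()"
```

```text
clock: 49.75
tcp_pos: [0.5717, -0.0844, 0.0452]
orientation: [0.047, 1.57, -0.046]
contact_force: [-0.1, -0.4, 0.0]
grip_width: 0.0002
clock: 50.88
tcp_pos: [0.5755, -0.0212, 0.0453]
orientation: [0.048, 1.57, -0.048]
contact_force: [-0.2, -0.3, 0.2]
grip_width: -0.0001
t 50.88 tcp [575.5 -21.2  45.3] F [-0.2 -0.3  0.2] w -0.1
 jig [-3.8 21.6] yaw err deg 0.02
 need tool x,y,z mm [-1.7 21.9 -0.2]
 y -10 7 x [-15.3  -6.3   5.7] zmax 94.5
 y 0 33 x [-13.9  -6.1   1.5] zmax 83.8
 y 10 45 x [-15.8 -12.9  -2.5] zmax 91.5
 y 20 20 x [-15.8 -15.2 -11.4] zmax 92.8
 y 30 5 x [-14.6 -13.3 -12.5] zmax 82.7
 y 50 17 x [-3.1 -1.6  2.6] zmax 62.9
 y 60 17 x [-3.3  1.9  6.9] zmax 68.7
 y 70 26 x [-3.2 -1.1  7.5] zmax 69.3
 y 80 15 x [-4.6  0.   3.1] zmax 68.3
 y 90 9 x [-2.3 -0.3  3.7] zmax 58.9
 y 100 11 x [-4.  -1.6  2.3] zmax 62.9
 y 110 23 x [-2.6  2.   6.7] zmax 68.2
 y 120 25 x [-4.1  0.8  7.4] zmax 68.6
 y 130 17 x [-2.1 -0.5  6.2] zmax 67.4
 y 140 10 x [-3.4 -0.3  6.5] zmax 61.7
 y 150 5 x [-14.   -8.9   1. ] zmax 59.1
 y 160 5 x [-15.3  -2.3  15.7] zmax 58.0
```

```bash
python3 -m pendant '[0,0,6,0,0,0,0,6,0,0,0,0,5,0,0,0,0,2,0,0,0,0,1,0,0,0,0,1,0,0,0,0,0,0,0,0,0,0,0,0]';python3 -m pendant '[0,0,1,0,0,0,0,1,0,0,0,0,0,0,0,0,0,0,0,0]';python3 -m pendant '[0,0,1,0,0,0,0,1,0,0,0,0,0,0,0,0,0,0,0,0]';python3 -c "
from h import *
go(jig=(-4,43.5),z=47);rep()"
```

```text
clock: 51.92
tcp_pos: [0.5768, 0.0, 0.0453]
orientation: [0.048, 1.57, -0.048]
contact_force: [-0.7, 0.0, -0.2]
grip_width: -0.0001
clock: 52.42
tcp_pos: [0.5769, 0.0014, 0.0453]
orientation: [0.048, 1.57, -0.049]
contact_force: [-0.7, -4.5, 0.8]
grip_width: 0.0002
clock: 52.92
tcp_pos: [0.5768, 0.0018, 0.0454]
orientation: [0.048, 1.57, -0.051]
contact_force: [-0.9, -8.1, 2.7]
grip_width: -0.0001
t 52.92 tcp [576.8   1.8  45.4] F [-0.9 -8.1  2.7] w -0.1
 jig [-3.9 44.7] yaw err deg 0.1
 need tool x,y,z mm [-1.6 -1.2 -0.1]
 y 20 5 x [-11.5  -7.3  -5.2] zmax 77.8
 y 30 61 x [-15.1 -10.7   1.3] zmax 91.3
 y 40 16 x [-15.9 -14.5 -10.1] zmax 90.9
 y 50 17 x [-15.3 -12.2  -6.5] zmax 92.5
 y 70 11 x [-4.3 -2.4  0.1] zmax 67.8
 y 80 16 x [-6.3 -1.8  1.7] zmax 81.5
 y 90 10 x [-2.4  0.1  5.5] zmax 63.5
 y 100 10 x [-2.3  0.7  4.7] zmax 60.5
 y 110 24 x [-4.   0.6  5.1] zmax 67.5
 y 120 25 x [-3.9  1.2  7.9] zmax 70.3
 y 130 17 x [-3.  -0.7  4.4] zmax 67.4
 y 140 8 x [-10.9  -2.   -0.8] zmax 59.0
 y 150 6 x [-15.7  -7.8  -0. ] zmax 53.1
 y 160 5 x [-15.7 -10.7   0.9] zmax 56.3
```

Slice 2 is tight: contact came exactly 50 mm before the first. Next is slice 3 at about (450,-239).

```bash
python3 -m pendant '[0,0,-4,0,0,0,0,-4,0,0,0,-25,0,0,0,0,-30,0,0,0,0,-30,0,0,0,85,0,-30,-20,0,85,0,-35,-20,0,85,0,-35,-20,0,85,0,-35,-20,0,85,0,-30,-20,0,85,0,-15,-5,0,85,0,0,0,0]'; python3 f.py 450 -239
```

```text
clock: 54.48
tcp_pos: [0.4613, -0.1773, 0.1305]
orientation: [0.049, 1.569, -0.048]
contact_force: [-0.2, 0.2, -0.4]
grip_width: 0.0853
side
(0.93, [341.0, -283.3], np.float64(9.5), np.int64(364), 'LOOKALIKE')
(0.72, [447.7, -238.4], np.float64(9.6), np.int64(303), '')
(0.61, [412.8, -123.4], np.float64(9.9), np.int64(251), '')
(0.57, [586.8, 79.9], np.float64(56.9), np.int64(90), '')
(0.57, [416.7, -336.0], np.float64(9.5), np.int64(347), 'LOOKALIKE')
(0.51, [581.2, 38.0], np.float64(52.4), np.int64(67), '')
top
(0.68, [591.8, 84.7], np.float64(58.6), np.int64(187), '')
(0.68, [588.7, 34.1], np.float64(61.8), np.int64(145), '')
(0.61, [418.5, -121.3], np.float64(9.9), np.int64(409), '')
 y 60 8 x [-4.  -2.3 -1. ] zmax 57.5
 y 70 15 x [-3.3 -1.2  0.6] zmax 66.9
 y 80 12 x [-3.8 -2.1  1.1] zmax 64.7
 y 90 11 x [-2.2 -0.3  0.6] zmax 63.6
 y 100 15 x [-6.3  0.5  5.1] zmax 63.0
 y 110 21 x [-3.2 -0.5  7.5] zmax 66.8
 y 120 23 x [-3.6  1.   9.1] zmax 68.7
 y 130 14 x [-2.9  0.8  5.9] zmax 68.1
 y 140 12 x [-9.6 -0.7  2.8] zmax 59.7
 y 150 5 x [-14.1  -8.6   1.2] zmax 52.6
t 54.73 tcp [ 461.7 -175.8  130.2] F [ 1.1  0.3 -0.2] w 85.0
 jig [-108.  -139.7] yaw err deg -0.15
 need tool x,y,z mm [131.2 -63.8  -8. ]
```

```bash
python3 -m pendant '[72,0,-32,-4,0,72,0,-32,-4,0,72,30,0,0,0,72,30,0,0,0,72,30,0,0,0,72,25,0,0,0,72,11,0,0,0,72,5,0,0,0,72,0,0,0,0,72,0,0,0,0]'; python3 -c "
from h import *
go(world=(450,-239),z=-1)
print(slices('side')[2])"
```

```text
clock: 55.98
tcp_pos: [0.4496, -0.2407, 0.0]
orientation: [0.047, 1.569, -0.048]
contact_force: [0.7, -0.4, -1.0]
grip_width: 0.0719
t 55.98 tcp [ 449.6 -240.7    0. ] F [ 0.7 -0.4 -1. ] w 71.9
 jig [-116.1 -205.1] yaw err deg -0.02
 need tool x,y,z mm [1.  1.7 0.3]
[(0.83, [340.8, -283.0], np.float64(9.5), np.int64(384), 'LOOKALIKE'), (0.81, [416.2, -335.2], np.float64(9.5), np.int64(356), 'LOOKALIKE'), (0.76, [413.8, -122.9], np.float64(9.3), np.int64(321), ''), (0.73, [447.7, -239.0], np.float64(9.8), np.int64(269), ''), (0.68, [587.6, 84.6], np.float64(55.1), np.int64(115), '')]
```

```bash
python3 -m pendant '[72,1,1,0,0,72,0,0,0,0,44,0,0,0,0,44,0,0,0,0,44,0,0,0,0,44,0,0,0,0,44,0,0,0,0,44,-15,0,0,0,44,-30,0,0,0,44,-30,0,0,0,44,-30,0,0,0,44,0,0,0,0]' 30; python3 -c "
from h import *
go(jig=(21,-85),z=103)"
```

```text
clock: 57.58
tcp_pos: [0.4505, -0.2401, 0.1059]
orientation: [0.047, 1.566, -0.049]
contact_force: [-0.7, 0.9, 0.1]
grip_width: 0.0485
t 57.58 tcp [ 450.5 -240.1  105.9] F [-0.7  0.9  0.1] w 48.5
 jig [-115.2 -204.5] yaw err deg -0.01
 need tool x,y,z mm [  3.4 119.5 136.2]
```

```bash
python3 -m pendant '[44,0,15,17,0,44,0,20,23,0,44,0,20,23,0,44,0,20,23,0,44,0,20,23,0,44,0,15,17,0,44,0,9.5,10,0,44,0,0,0,0,44,0,0,0,0]' 30; python3 -c "
from h import *
go(jig=(21,-85),z=53)"
```

```text
clock: 58.7
tcp_pos: [0.5911, -0.1295, 0.1032]
orientation: [0.049, 1.571, -0.049]
contact_force: [-0.2, -1.4, -0.6]
grip_width: 0.0483
t 58.7 tcp [ 591.1 -129.5  103.2] F [-0.2 -1.4 -0.6] w 48.3
 jig [ 18.3 -85.6] yaw err deg 0.07
 need tool x,y,z mm [50.2  0.6  2.7]
```

```bash
python3 -m pendant '[44,20,0,2.3,0,44,20,0,0,0,44,6,0,0,0,44,3,0,0,0,44,0,0,0,0,44,0,0,0,0,60,0,0,0,0,60,0,0,0,0,60,0,0,0,0,60,0,0,0,0]' 30; python3 -m pendant '[62,-20,0,0,0,62,-30,0,0,0,62,-30,0,0,0,20,0,0,0,0]' ; python3 -c "
from h import *
go(jig=(62,-85),z=58);rep()"
```

```text
clock: 59.95
tcp_pos: [0.5944, -0.1286, 0.0544]
orientation: [0.048, 1.57, -0.048]
contact_force: [-0.6, -0.1, 0.3]
grip_width: 0.0603
clock: 60.45
tcp_pos: [0.5964, -0.1293, 0.1381]
orientation: [0.048, 1.564, -0.048]
contact_force: [0.4, -0.3, -0.2]
grip_width: 0.0453
t 60.45 tcp [ 596.4 -129.3  138.1] F [ 0.4 -0.3 -0.2] w 45.3
 jig [ 23.7 -85. ] yaw err deg 0.0
 need tool x,y,z mm [80.3 -0.  37.9]
 y -110 20 x [14.1 21.3 28.8] zmax 69.1
 y -100 32 x [13.9 22.  32.5] zmax 71.0
 y -90 29 x [ 3.6 23.2 29.3] zmax 73.3
 y -80 27 x [ 0.2 19.3 27.5] zmax 71.6
 y -70 16 x [ 9.6 19.5 26.4] zmax 66.3
 y 50 15 x [-3.2  1.5  4.6] zmax 63.7
 y 60 21 x [-2.2  0.4  9.7] zmax 68.0
 y 70 24 x [-3.2 -0.5  7.8] zmax 68.5
 y 80 21 x [-3.5  0.6  8.5] zmax 67.5
 y 90 10 x [-2.9 -0.8  1.3] zmax 61.2
 y 100 12 x [-3.3  0.1  5.5] zmax 64.2
 y 110 21 x [-2.   0.8  6. ] zmax 67.2
 y 120 23 x [-1.6 -0.2  8.6] zmax 69.2
 y 130 17 x [-3.8  0.9  5.1] zmax 68.5
 y 140 12 x [-14.7  -1.3   2. ] zmax 58.7
 y 160 5 x [-14.2  -9.1  -2.2] zmax 57.3
```

Slice 3 is seated on the slope. I'll tip it the same way.

```bash
python3 -m pendant '[0,0,0,19,0,0,0,0,19,0,0,20,0,0,0,0,30,0,0,0,0,30,0,0,0,0,0,0,0,0,0,0,0,-6,0,0,0,0,-6,0,0,0,0,-6,0,0,0,0,-6,0,0,0,0,-6,0,0,0,0,-6,0,0,0,0,-4,0,0,0,0,-3,0,0,0,0,-2,0,0,0,0,-1,0,0,0,0,-1,0,0,0,0,0,0,0,0,0,0,0]';python3 -m pendant '[0,0,0,1,0,0,0,0,1,0,0,0,0,1,0,0,0,0,0,0,0,-20,0,0,0,0,-30,0,0,0,0,-30,0,0,0,0,0,0,0,0]';python3 -c "
from h import *
go(jig=(-4,-130),z=47);rep()"
```

```text
clock: 62.88
tcp_pos: [0.5889, -0.1282, 0.0552]
orientation: [0.046, 1.563, -0.048]
contact_force: [8.0, -1.4, -2.0]
grip_width: 0.0005
clock: 63.88
tcp_pos: [0.5881, -0.1287, 0.136]
orientation: [0.048, 1.569, -0.048]
contact_force: [0.2, 0.2, -0.4]
grip_width: -0.0002
t 63.88 tcp [ 588.1 -128.7  136. ] F [ 0.2  0.2 -0.4] w -0.2
 jig [ 15.3 -84.9] yaw err deg 0.02
 need tool x,y,z mm [ 89.  -45.1 -19.4]
 y -110 17 x [-4.  -0.5  4.5] zmax 63.8
 y -100 35 x [-5.2 -0.7  5.7] zmax 69.4
 y -90 26 x [-4.7 -1.   7.3] zmax 69.0
 y -80 21 x [-3.2 -0.6  5.8] zmax 67.3
 y -70 12 x [-3.8 -1.5  2.4] zmax 60.3
 y 50 12 x [-4.3 -0.4  3.1] zmax 62.4
 y 60 26 x [-3.7 -0.3  6.6] zmax 67.8
 y 70 23 x [-2.5 -0.1  7.8] zmax 69.3
 y 80 19 x [-3.5 -1.5  4.1] zmax 68.8
 y 90 9 x [-3.3 -0.4  0.5] zmax 63.5
 y 100 11 x [-2.6 -0.3  2.6] zmax 58.3
 y 110 25 x [-3.5  1.5  8.1] zmax 67.8
 y 120 20 x [-3.5 -1.   6.3] zmax 68.7
 y 130 21 x [-3.8 -0.8  6.9] zmax 67.9
 y 140 9 x [-10.1  -0.6   1. ] zmax 60.0
 y 160 5 x [-7.9  0.3 21.4] zmax 59.4
```

```bash
python3 -m pendant '[0,0,-25,-10,0,0,0,-23,-9,0,0,25,0,0,0,0,30,0,0,0,0,24,0,0,0,0,10,0,0,0,0,0,0,0,0,0,0,0,0,0,0,0,10,0,0,0,0,10,0,0,0,0,10,0,0,0,0,10,0,0,0,0,10,0,0,0,0,10,0,0,0,0,10,0,0,0,0,10,0,0,0,0,10,0,0,0,0,0,0,0]'; python3 -m pendant '[0,0,8,0,0,0,0,8,0,0,0,0,8,0,0,0,0,6,0,0,0,0,3,0,0,0,0,1,0,0,0,0,0,0,0,0,0,0,0,0]';python3 -m pendant '[0,0,1,0,0,0,0,1,0,0,0,0,0,0,0,0,0,0,0,0]';python3 -c "
from h import *
go(jig=(-4,-5.3),z=47)"
```

```text
clock: 66.18
tcp_pos: [0.572, -0.0839, 0.0452]
orientation: [0.047, 1.57, -0.046]
contact_force: [-0.1, 0.0, 0.3]
grip_width: 0.0003
clock: 67.18
tcp_pos: [0.574, -0.0516, 0.0453]
orientation: [0.048, 1.57, -0.048]
contact_force: [-0.1, -0.7, -0.3]
grip_width: 0.0002
clock: 67.68
tcp_pos: [0.5741, -0.0493, 0.0453]
orientation: [0.048, 1.57, -0.048]
contact_force: [-0.4, 0.0, 0.3]
grip_width: 0.0001
t 67.67 tcp [574.1 -49.3  45.3] F [-0.4  0.   0.3] w 0.1
 jig [-3.5 -6.5] yaw err deg -0.01
 need tool x,y,z mm [-1.7  1.2 -0.5]
```

```bash
python3 -m pendant '[0,0,1,0,0,0,0,1,0,0,0,0,0,0,0,0,0,0,0,0]';python3 -m pendant '[0,0,1,0,0,0,0,0.5,0,0,0,0,0,0,0,0,0,0,0,0]';python3 -m pendant '[0,0,-4,0,0,0,0,-4,0,0,0,-25,0,0,0,0,-30,0,0,0,0,-30,0,0,0,85,0,-17,-33,0,85,0,-17,-33,0,85,0,-17,-33,0,85,0,-10,-33,0,85,0,-4,-20,0,85,0,0,0,0]'; python3 f.py 416 -122.3
```

```text
clock: 68.18
tcp_pos: [0.5742, -0.0484, 0.0454]
orientation: [0.048, 1.57, -0.049]
contact_force: [-1.2, -5.2, 2.3]
grip_width: 0.0003
clock: 68.68
tcp_pos: [0.5742, -0.048, 0.0455]
orientation: [0.048, 1.57, -0.051]
contact_force: [-0.9, -7.5, 2.9]
grip_width: -0.0002
clock: 70.05
tcp_pos: [0.4171, -0.1089, 0.1303]
orientation: [0.049, 1.571, -0.047]
contact_force: [1.0, -0.5, 0.6]
grip_width: 0.085
side
(0.81, [340.9, -283.9], np.float64(9.5), np.int64(386), 'LOOKALIKE')
(0.75, [413.4, -122.4], np.float64(9.7), np.int64(283), '')
(0.65, [416.9, -335.5], np.float64(9.5), np.int64(357), 'LOOKALIKE')
(0.57, [581.2, -28.9], np.float64(53.3), np.int64(86), '')
top
(0.9, [345.7, -281.2], np.float64(9.6), np.int64(420), 'LOOKALIKE')
(0.62, [585.0, -15.4], np.float64(61.1), np.int64(150), '')
(0.55, [420.5, -333.5], np.float64(9.9), np.int64(414), 'LOOKALIKE')
(0.53, [591.8, 84.5], np.float64(62.1), np.int64(137), '')
(0.51, [588.4, 35.1], np.float64(61.0), np.int64(146), '')
 y 0 8 x [-2.8 -0.   5. ] zmax 62.2
 y 10 31 x [-3.2  1.   5.8] zmax 68.1
 y 20 15 x [-2.3  0.2  6.4] zmax 70.7
 y 90 7 x [-2.7 -0.3  2.2] zmax 57.3
t 70.3 tcp [ 419.4 -109.   130.4] F [-0.1  0.5 -0.4] w 84.8
 jig [-154.3  -75.6] yaw err deg -0.08
 need tool x,y,z mm [131.4 -13.5  -2.7]
```

```bash
python3 -m pendant '[72,0,-13.5,0,0,72,0,0,0,0,72,30,0,0,0,72,30,0,0,0,72,30,0,0,0,72,25,0,0,0,72,11,0,0,0,72,5,0,0,0,72,0,0,0,0,72,0,0,0,0]'; python3 -c "
from h import *
go(world=(416,-122.3),z=-1)
print(slices('side')[2])"
```

```text
clock: 71.55
tcp_pos: [0.4179, -0.1229, -0.0001]
orientation: [0.048, 1.569, -0.048]
contact_force: [-0.2, 0.6, -0.2]
grip_width: 0.072
t 71.55 tcp [ 4.179e+02 -1.229e+02 -1.000e-01] F [-0.2  0.6 -0.2] w 72.0
 jig [-154.9  -89.6] yaw err deg -0.02
 need tool x,y,z mm [ 0.9  0.5 -2. ]
[(0.81, [341.0, -283.8], np.float64(9.5), np.int64(369), 'LOOKALIKE'), (0.77, [415.3, -335.6], np.float64(9.5), np.int64(323), 'LOOKALIKE')]
```

```bash
python3 -m pendant '[72,1,0,-2,0,72,0,0,0,0,44,0,0,0,0,44,0,0,0,0,44,0,0,0,0,44,0,0,0,0,44,0,0,0,0,44,-15,0,0,0,44,-30,0,0,0,44,-30,0,0,0,44,-30,0,0,0,44,0,0,0,0]' 30; python3 -c "
from h import *
go(jig=(21,-85),z=103)"
```

```text
clock: 73.15
tcp_pos: [0.4169, -0.1229, 0.1055]
orientation: [0.048, 1.565, -0.048]
contact_force: [-0.1, -0.2, -0.4]
grip_width: 0.0483
t 73.15 tcp [ 416.9 -122.9  105.5] F [-0.1 -0.2 -0.4] w 48.3
 jig [-156.   -89.6] yaw err deg -0.02
 need tool x,y,z mm [  3.4   4.6 176.9]
```

```bash
python3 -m pendant '[44,0,0,17,0,44,0,1,25,0,44,0,1,25,0,44,0,1,25,0,44,0,1,25,0,44,0,0,25,0,44,0,0,18,0,44,0,0,10,0,44,0,0,6,0,44,0,0,0,0,44,0,0,0,0]' 30; python3 -c "
from h import *
go(jig=(21,-85),z=53)"
```

```text
clock: 74.53
tcp_pos: [0.5907, -0.1295, 0.1032]
orientation: [0.048, 1.571, -0.048]
contact_force: [0.1, -1.0, 0.0]
grip_width: 0.0487
t 74.53 tcp [ 590.7 -129.5  103.2] F [ 0.1 -1.   0. ] w 48.7
 jig [ 17.9 -85.6] yaw err deg 0.0
 need tool x,y,z mm [50.2  0.5  3.1]
```

```bash
python3 -m pendant '[44,20,0,2.7,0,44,20,0,0,0,44,6,0,0,0,44,3,0,0,0,44,0,0,0,0,44,0,0,0,0,60,0,0,0,0,60,0,0,0,0,60,0,0,0,0,60,0,0,0,0]' 30; python3 -m pendant '[62,-20,0,0,0,62,-30,0,0,0,62,-30,0,0,0,20,0,0,0,0]' ; python3 -c "
from h import *
go(jig=(62,-85),z=58);rep()"
```

```text
clock: 75.78
tcp_pos: [0.594, -0.1296, 0.0543]
orientation: [0.048, 1.57, -0.048]
contact_force: [-0.1, 0.5, 0.7]
grip_width: 0.0599
clock: 76.28
tcp_pos: [0.596, -0.1303, 0.1381]
orientation: [0.048, 1.564, -0.048]
contact_force: [0.2, 0.4, -0.7]
grip_width: 0.0452
t 76.28 tcp [ 596.  -130.3  138.1] F [ 0.2  0.4 -0.7] w 45.2
 jig [ 23.3 -86. ] yaw err deg 0.01
 need tool x,y,z mm [80.3  1.1 38.2]
 y -110 27 x [12.3 23.2 31.3] zmax 68.2
 y -100 26 x [15.5 23.9 32.6] zmax 72.4
 y -90 31 x [-0.2 23.  31. ] zmax 71.9
 y -80 20 x [17.4 23.6 32.1] zmax 69.9
 y -70 11 x [ 7.1 19.2 26.3] zmax 67.8
 y 0 15 x [-2.2  1.9  4. ] zmax 64.2
 y 10 23 x [-3.4  0.1  5.6] zmax 66.0
 y 20 27 x [-3.2 -0.2  8. ] zmax 69.8
 y 30 21 x [-3.3 -1.1  4.4] zmax 68.7
 y 40 9 x [-2.9 -1.7  5.5] zmax 64.2
 y 50 15 x [-3.1  0.1  6.1] zmax 60.1
 y 60 21 x [-4.1  0.1  8.7] zmax 68.1
 y 70 26 x [-3.1  0.6  7.1] zmax 68.2
 y 80 15 x [-3.3  0.3  4.4] zmax 67.6
 y 90 11 x [-3.9 -0.1  6.6] zmax 63.7
 y 100 11 x [-3.7  0.1  2.8] zmax 60.5
 y 110 24 x [-2.2 -0.2  6.2] zmax 71.0
 y 120 20 x [-3.5 -0.5  5.6] zmax 69.6
 y 130 14 x [-3.3  0.1  7.4] zmax 67.5
 y 140 7 x [-1.2  0.1  0.7] zmax 58.9
 y 150 7 x [-13.3  -1.    3.5] zmax 58.9
 y 160 5 x [-15.3 -12.    0.7] zmax 57.4
```

```bash
python3 -m pendant '[0,0,1,19,0,0,0,0,19,0,0,20,0,0,0,0,30,0,0,0,0,30,0,0,0,0,0,0,0,0,0,0,0,-6,0,0,0,0,-6,0,0,0,0,-6,0,0,0,0,-6,0,0,0,0,-6,0,0,0,0,-6,0,0,0,0,-4,0,0,0,0,-3,0,0,0,0,-2,0,0,0,0,-1,0,0,0,0,-1,0,0,0,0,0,0,0,0,0,0,0]';python3 -m pendant '[0,0,0,1,0,0,0,0,1,0,0,0,0,1,0,0,0,0,0,0,0,-20,0,0,0,0,-30,0,0,0,0,-30,0,0,0,0,0,0,0,0]';python3 -c "
from h import *
go(jig=(-4,-130),z=47);rep()" | head -8
```

```text
clock: 78.7
tcp_pos: [0.5889, -0.1282, 0.0553]
orientation: [0.046, 1.563, -0.048]
contact_force: [8.5, -0.9, -3.1]
grip_width: 0.0003
clock: 79.7
tcp_pos: [0.5876, -0.1286, 0.1359]
orientation: [0.048, 1.57, -0.048]
contact_force: [0.1, 0.1, -0.3]
grip_width: -0.0002
t 79.7 tcp [ 587.6 -128.6  135.9] F [ 0.1  0.1 -0.3] w -0.2
 jig [ 14.8 -84.9] yaw err deg 0.01
 need tool x,y,z mm [ 88.9 -45.2 -18.9]
 y -110 18 x [-3.8  0.   3.2] zmax 63.1
 y -100 33 x [-5.  -0.5  7.4] zmax 69.3
 y -90 27 x [-3.8 -0.7  7.4] zmax 69.7
 y -80 22 x [-3.4 -1.5  3.3] zmax 65.6
 y -70 7 x [-2.5 -1.7  0.4] zmax 56.0
```

```bash
python3 -m pendant '[0,0,-25,-10,0,0,0,-23,-9,0,0,25,0,0,0,0,30,0,0,0,0,24,0,0,0,0,10,0,0,0,0,0,0,0,0,0,0,0,0,0,0,0,10,0,0,0,0,10,0,0,0,0,10,0,0,0,0,10,0,0,0,0,10,0,0,0,0,10,0,0,0,0,8,0,0,0,0,4,0,0,0,0,2,0,0,0,0,0,0,0,0,0,0,0,0]'; python3 -m pendant '[0,0,1,0,0,0,0,1,0,0,0,0,0,0,0,0,0,0,0,0]';python3 -c "
from h import *
go(jig=(-4,-55.3),z=47)"
```

```text
clock: 82.12
tcp_pos: [0.5706, -0.1016, 0.0453]
orientation: [0.048, 1.57, -0.048]
contact_force: [0.1, 0.1, -0.5]
grip_width: -0.0002
clock: 82.62
tcp_pos: [0.5708, -0.0992, 0.0453]
orientation: [0.048, 1.57, -0.048]
contact_force: [-0.3, 0.3, 0.1]
grip_width: -0.0
t 82.62 tcp [570.8 -99.2  45.3] F [-0.3  0.3  0.1] w -0.0
 jig [ -3.8 -56.5] yaw err deg -0.01
 need tool x,y,z mm [-1.7  1.2 -0.2]
```

```bash
python3 -m pendant '[0,0,1,0,0,0,0,1,0,0,0,0,0,0,0,0,0,0,0,0]';python3 -m pendant '[0,0,1,0,0,0,0,1,0,0,0,0,0,0,0,0,0,0,0,0]';python3 -m pendant '[0,0,-4,0,0,0,0,-4,0,0,0,-25,0,0,0,0,-30,0,0,0,0,-30,0,0,0,0,-30,-20,-20,0,0,-20,-35,-25,0,0,0,-35,-25,0,0,0,-35,-25,0,0,0,-35,-10,0,0,0,0,0,0]'
cat > g.py <<'E'
from h import *
go()
rep()
for n in('side','top'):
    print(n)
    for x in slices(n)[2]: print(x, w2j(x[1]).round())
im,_=viewer.grab_frame('side');save('fin.png',cv2.resize(im[190:350,250:450],(800,640)[:2] and (750,600),interpolation=cv2.INTER_CUBIC))
E
python3 g.py
```

```text
clock: 83.12
tcp_pos: [0.5709, -0.0981, 0.0454]
orientation: [0.048, 1.57, -0.049]
contact_force: [-0.4, -4.9, 1.7]
grip_width: -0.0
clock: 83.62
tcp_pos: [0.571, -0.0975, 0.0457]
orientation: [0.047, 1.57, -0.051]
contact_force: [-1.7, -7.6, 3.5]
grip_width: -0.0
clock: 85.0
tcp_pos: [0.4548, -0.2584, 0.1805]
orientation: [0.051, 1.57, -0.051]
contact_force: [0.6, -0.1, -0.1]
grip_width: -0.0
t 85.0 tcp [ 454.8 -258.4  180.5] F [ 0.6 -0.1 -0.1] w -0.0
 jig [-109.8 -222.5] yaw err deg 0.23
 need tool x,y,z mm [0. 0. 0.]
 y -50 13 x [-3.2 -0.2  3.4] zmax 62.4
 y -40 26 x [-4.2 -0.   8.8] zmax 67.9
 y -30 21 x [-3.9 -0.8  6.9] zmax 68.5
 y -20 27 x [-3.7 -0.8  7.9] zmax 68.0
 y -10 12 x [-7.6 -1.   1.5] zmax 63.2
 y 0 14 x [-2.9 -0.   3.6] zmax 60.4
 y 10 25 x [-3.4  0.5  9.6] zmax 67.6
 y 20 27 x [-4.7 -0.6  5.6] zmax 69.4
 y 30 18 x [-5.9 -0.9  7.3] zmax 67.0
 y 40 13 x [-2.7  0.3  6.3] zmax 63.5
 y 50 12 x [-3.5 -1.1  6.9] zmax 65.8
 y 60 24 x [-3.5  0.5  6.8] zmax 65.1
 y 70 21 x [-4.3  0.3  7.9] zmax 68.5
 y 80 23 x [-4.4 -0.2  5.2] zmax 67.5
 y 90 11 x [-2.9 -0.4  3.1] zmax 64.0
 y 100 10 x [-4.  -0.2  5.1] zmax 64.9
 y 110 25 x [-2.9  0.8  5.9] zmax 69.3
 y 120 18 x [-4.6 -0.4  5.5] zmax 69.2
 y 130 15 x [-3.1  0.5  7.1] zmax 67.8
 y 140 14 x [-12.5  -0.1   2.5] zmax 59.6
side
(0.67, [586.4, 80.5], np.float64(56.0), np.int64(116), '') [  1. 124.]
(0.59, [578.0, -66.0], np.float64(52.8), np.int64(147), '') [  1. -23.]
(0.46, [579.0, -17.1], np.float64(55.5), np.int64(104), '') [-1. 26.]
top
(0.74, [592.1, 84.5], np.float64(61.1), np.int64(157), '') [  6. 128.]
(0.72, [588.7, 34.8], np.float64(61.8), np.int64(144), '') [ 6. 78.]
(0.51, [585.2, -15.4], np.float64(58.1), np.int64(181), '') [ 6. 28.]
(0.47, [582.6, -64.8], np.float64(63.0), np.int64(134), '') [  6. -21.]
```

View pics/fin.png

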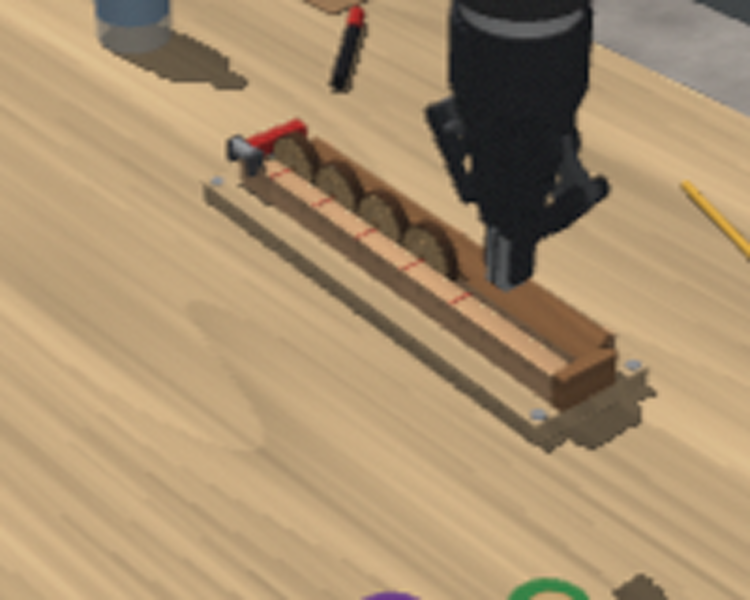

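```bash
python3 -c "
from h import *
print(r.hand_in())"
```

```text
the job is handed in; nothing more can be done
None
```

The job is handed in at about 85 s of robot time. The red stop was flipped down first. Then all four birch slices I found were stood on edge in the groove and pushed into one row against the stop.

**Last checks**
- **Row:** top-view depth puts the slice centres about 50 mm apart. Each final push met about 8 N, at spots 50 to 51 mm apart.
- **Height:** the tops stand at about z 68 mm, which matches slices resting on the groove floor.
- **Stop:** it still looks down in the last picture, and the arm is clear of everything.
- **Other things on the table:** I never touched or moved the bottle, clamp, branch or the green and purple look-alikes. I did not measure their positions again at the end.

**What went wrong or disagreed**
- **First slice:** on its first placing it caught on the near cheek and then slid flat across the groove. I nudged it into the groove mouth, and it took two more tipping pushes before it stood.
- **Cameras:** the top and side cameras disagreed by about 3 to 5 mm. I went by the side view, which matched the known tool position.
- **Network count:** in the last side picture the network reported only three of the four slices. The top view, the depth readings and the picture itself all show four.
- **Fifth slice:** no picture showed one.

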